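# Scoop ball knobs into the pan and slide it to the next station

### The arm

A 7-joint arm with a two-finger parallel gripper is mounted at the origin on the work surface. World frame = base frame: x ahead of the robot, y to its left, z up, the work surface at z = 0. Lengths are in m, angles in rad, forces in N, time in s.
With the tool pointing down it reaches from about 0.425 to 0.975 m from the base axis. Payload 16.7 kg.
Tool frame: the origin (TCP) lies midway between the tips of the shut fingers; the grasp point (between the pads) lies 19 mm behind it (env.grip_depth is the distance from the TCP to the grasp point, in m); y points along the fingers, x is the direction in which the jaws open and shut, and the axes are right-handed (so a half turn about y gives the same grasp; the last joint's range is limited). The gripper opens to 85 mm and grips with 20 to 120 N. Pads are 22 mm wide; open, the fingers measure 114 mm over their backs; the gripper's body (76 mm by 85 mm) begins 54 mm behind the grasp point. The pads swing forward as they close: fully open they stand 13 mm farther back than shut.
Start: joints at [1.2, 0.426, 0.074, 1.606, -0.034, 1.111, -0.067], TCP at [0.148, -0.658, 0.231] pointing down, gripper open.
Joint ranges: [-2.85, 2.85], [-0.5, 2.14], [-1.23, 1.37], [0.21, 2.46], [-1.02, 4.16], [0.16, 2.05], [-2.73, 2.73]. Speed limits (rad/s): [1.89, 1.89, 2.39, 2.39, 3.01, 3.01, 3.01].

### API

Orientations are given as a unit quaternion [x, y, z, w].
In Python, from station import env gives the robot as it stands. The module is installed in compiled form; this text tells all that it offers.
- The arm moves only by the tool carry_out, never from a script. Its argument "plan" is a list of rows, each an object of numbers: "rx", "ry", "rz": the turn, a rotation vector about the tool's x, y, z in degrees; "dx", "dy", "dz": the shift along the tool's x, y, z in m; "gripper": the finger opening in m, from 0 to 0.0854. A call has exactly 10 rows; each row shifts and turns the commanded pose from where the row before left it, along the tool's axes as they then stand; what a row does not reach is not made up. A row lasts 1/12 s, in which the tool goes at most 41.7 mm and 7.16 degrees, less where a joint would pass 70% of its speed; a pose out of reach is approached as far as the arm can. A call with a gripper value outside its range is refused whole. The fingers move at their own pace and stop on an object; the grip force is fixed at half the most. Time passes only in rows, so rows that do not move let the fingers close, or fill a call up. It gives the time, the measured TCP pose, the force and the opening at its end, in the units of the state.
- env.read_state(): the state, without advancing time (a new reading comes with each control period).
- env.camera(name): name is "scene" or "top" or "wrist"; returns a dict with "image" (400x640x3 uint8, red, green, blue), "vfov" (degrees; the focal length in pixels is half the picture's height over the tangent of half this angle, whatever the lens; pixels are square), "cx", "cy" (the principal point, pixels), "distortion" ([k1, k2, p1, p2, k3] as OpenCV has them; the pictures are not rectified), "extrinsics" (4x4, takes a point from world to camera coordinates). Camera axes: x right, y down, z forward; pixel columns grow to the right and rows downward; lengths in m; the calibration is good to about 2 mm. A picture is of the moment at which its call begins. There is no depth.
- env.job_done(): hands the job in, once; it reports no verdict.
Trained networks look in a picture, given as the dict that the camera call returned (one of the last four; its "shot" number tells which), for a name from the list of things; names that differ only in an ending like _2 or _b are one class to them, and where a whole thing is asked for, a point or a joint stands for the part that bears it (a point fixed in the world has none). Each returns a list of dicts, best first, with "conf" (0 to 1); they miss things now and then, are a little off and sometimes report something else, mostly with a low value. They report only what shows in the picture. A call takes as long as a camera call. They do not tell look-alikes from the thing itself.
- env.search_frame(picture, target): "bbox" ([left, top, width, height] in pixels, round what is visible of it).
- env.outline_of(picture, target): "mask" (400x640 bool, what is visible of it) and "bbox" ([left, top, width, height] in pixels, round what is visible of it).
The state is a dict: "time_s": time; "qpos": joint angles; "joint_velocities": joint speeds; "joint_torque": joint torques, N m; "tool_pos": TCP position; "ee_rot": TCP orientation; "ft_force": force on the tool from outside, world axes, zero at the start; "moment": the same for the moment, N m; "grip_width": finger opening in m.
Only numpy, scipy, OpenCV 4.12 (cv2) and the standard library are available. Lean on these libraries where they do the work, as an engineer would, in place of code of your own. Each camera call takes 0.05 s, during which the arm holds its last target.

### The job

With the aluminium scoop, scoop at least three of the black ball knobs out of the grey bin and tip them into the steel pan, without touching any knob with the gripper's fingers. Set the scoop down upright on the bench, and only then slide the pan, kept flat on the bench and never lifted, into the empty ring of tape. The other knobs must stay in the bin (or go into the pan), and the rest of the things on the bench are left alone.

Things in the scene. Friction and masses are not known exactly. Their poses are not given: they have to be found in the camera images.
- scoop: aluminium scoop, 160 g, on its flat blade, handle away from the robot. Origin: on the blade's underside; x out of the open nose, z up. Blade x -40 to 50 mm, 86 wide at the back, flared to 104 at the nose, floor 1.5 thick. Back wall 45 mm high, side walls 24, none for x over 35. Handle 18 mm wide (y), 16 thick, rising back at 35 degrees from (-36,0,40) to (-130,0,106).
- scoop_grip (a point): point on the axis of the scoop's handle to hold it by, at (-85, 0, 74) mm in the scoop's frame; turns with the scoop
- scoop_nose (a point): middle of the scoop's nose edge, on the underside, at (50, 0, 0) mm in the scoop's frame
- bin: shallow grey bin, open on top, fixed: outside 220 (x) by 134 (y) by 40 mm high, inside 210 by 124, floor 8 mm thick, walls 5 mm. Origin: centre of its underside. Its -x end faces the robot, give or take 0.3 rad.
- pan: round steel pan, about 0.5 kg, straight-sided, open on top: 140 mm wide outside, 132 inside, 38 mm high, bottom 5 mm. Origin: centre of its underside. A straight bar handle, 16 mm wide (y), 14 mm thick, at 31 mm height, runs along its -x, roughly to the robot, from the wall to 137 mm from the centre.
- pan_grip (a point): middle of the pan's handle, 105 mm from the pan's axis at 31 mm height; turns with the pan
- pan_middle (a point): point on the pan's axis, 20 mm above the bench
- ring_start: ring of blue tape stuck flat on the bench (inner diameter 174 mm, 12 mm wide) in which the pan stands at the start. Origin: its centre, on the bench.
- ring_goal: the other, equal ring of blue tape, empty at the start, about 0.2 m to the left or right of the first. Origin: its centre, on the bench.
- knob0: one of six black ball knobs, all alike: a 25 mm plastic ball, 15 g, with a small brass insert; it rolls easily. Origin: centre of the ball. At the start it lies in the half of the bin nearer the robot (bin x -90 to -39 mm).
- knob1: one of six black ball knobs, all alike: a 25 mm plastic ball, 15 g, with a small brass insert; it rolls easily. Origin: centre of the ball. At the start it lies in the half of the bin nearer the robot (bin x -90 to -39 mm).
- knob2: one of six black ball knobs, all alike: a 25 mm plastic ball, 15 g, with a small brass insert; it rolls easily. Origin: centre of the ball. At the start it lies in the half of the bin nearer the robot (bin x -90 to -39 mm).
- knob3: one of six black ball knobs, all alike: a 25 mm plastic ball, 15 g, with a small brass insert; it rolls easily. Origin: centre of the ball. At the start it lies in the half of the bin nearer the robot (bin x -90 to -39 mm).
- knob4: one of six black ball knobs, all alike: a 25 mm plastic ball, 15 g, with a small brass insert; it rolls easily. Origin: centre of the ball. At the start it lies in the half of the bin nearer the robot (bin x -90 to -39 mm).
- knob5: one of six black ball knobs, all alike: a 25 mm plastic ball, 15 g, with a small brass insert; it rolls easily. Origin: centre of the ball. At the start it lies in the half of the bin nearer the robot (bin x -90 to -39 mm).
- tape_roll: roll of blue tape lying flat, 104 mm wide, 45 mm high; origin: centre of its underside. A bystander: leave it alone.
- screwdriver: yellow-handled screwdriver lying down, 200 mm long, 26 mm thick; its origin is the middle of its length, on the bench. A bystander: leave it alone.
- wrench: steel wrench lying flat, 180 mm long; its origin is the middle of its length, on the bench. A bystander: leave it alone.
- screw_jar: small jar, 52 mm wide, 55 mm high; origin: centre of its underside. A bystander: leave it alone.
- tape_measure: yellow tape measure, lying flat, 65 by 62 by 38 mm high; origin: centre of its underside. A bystander: leave it alone.
Not all that is in view belongs to the job. Leave any blue or red look-alike of the pan alone.

How it is judged:
By the outcome, as a careful person would: the job done as asked, in the order asked, and still so for the second after the job is handed in, with the robot touching nothing.
It also fails if it takes over 72 s, if anything falls off the work surface, if the arm or the gripper's body presses on something with over 40 N, if the wrist force passes 120 N, or if a joint passes its speed limit or range.

## Working session

There is one attempt and no reset: what is moved stays moved. The work goes in short steps, Python scripts to look and compute and a tool call to move; the robot and the scene stay as the last step left them, time stands still between calls to the robot, and variables do not carry over. Pictures are saved under pics/ and viewed, and the job is handed in when it is done.

Besides the shell and the picture viewer there is one more tool, called after ">>>" as name(argument=value, ...), one argument or row to a line, values as JSON. carry_out: Moves the arm, as the interface text tells. Its arguments: {"type":"object","properties":{"plan":{"type":"array","items":{"type":"object","properties":{"rx":{"type":"number"},"ry":{"type":"number"},"rz":{"type":"number"},"dx":{"type":"number"},"dy":{"type":"number"},"dz":{"type":"number"},"gripper":{"type":"number"}}}}},"required":["plan"]}

```bash
mkdir -p pics; ls; python3 - <<'E'
from station import env
import cv2,numpy as np
s=env.read_state()
for k in s: print(k,np.round(s[k],4))
print(env.grip_depth)
for n in ["scene","top","wrist"]:
    c=env.camera(n); cv2.imwrite(f"pics/{n}0.png",c["image"][:,:,::-1])
    print(n,c["vfov"],c["cx"],c["cy"],c["distortion"]);print(np.round(c["extrinsics"],4).tolist())
E
```

```text
pics
time_s 0.0
qpos [ 1.1995  0.4267  0.0738  1.6066 -0.0341  1.1108 -0.0671]
joint_velocities [-0.0002 -0.0008 -0.0006 -0.     -0.0018  0.0002 -0.0007]
joint_torque [ 5.00000e-04 -9.49830e+01  3.76060e+00 -4.63521e+01  1.91000e-02
  9.70000e-03 -0.00000e+00]
tool_pos [ 0.1484 -0.6581  0.2306]
ee_rot [-0.552   0.442  -0.4412  0.5525]
ft_force [0.4408 0.2116 0.0783]
moment [-0.0229 -0.0077 -0.0046]
grip_width 0.0855
0.0187
scene 49.54340914405791 320.9367701416435 198.5167013595076 [-0.04464526  0.          0.          0.          0.        ]
[[0.3084, 0.9513, 0.0037, -0.1743], [0.6903, -0.2211, -0.6889, -0.278], [-0.6545, 0.215, -0.7248, 2.0127], [0.0, 0.0, 0.0, 1.0]]
top 50.19442882845899 328.61257869313135 201.0292949132728 [-0.0486057  0.         0.         0.         0.       ]
[[-0.0109, -0.9998, -0.016, 0.0334], [-0.9906, 0.0129, -0.1363, 0.4458], [0.1365, 0.0144, -0.9905, 1.3095], [0.0, 0.0, 0.0, 1.0]]
wrist 71.83396725111358 312.1890448081148 200.2985403904961 [-0.02896129  0.          0.          0.          0.        ]
[[0.2197, -0.9756, -0.0011, -0.674], [-0.9393, -0.2119, 0.2699, -0.0342], [-0.2635, -0.0582, -0.9629, 0.378], [0.0, 0.0, 0.0, 1.0]]
```

View pics/scene0.png

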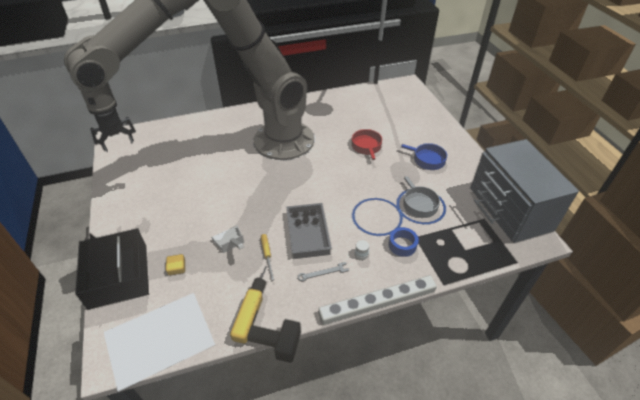

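View pics/top0.png

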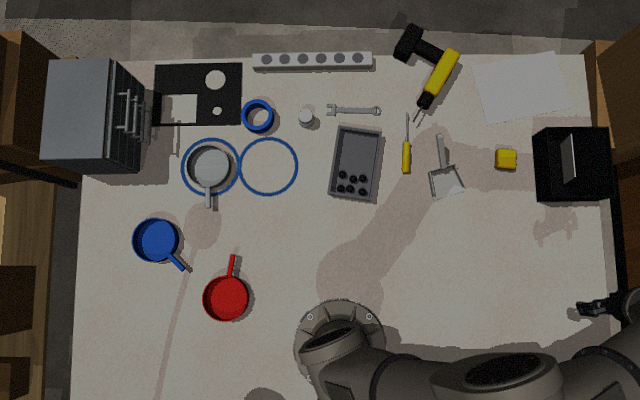

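View pics/wrist0.png

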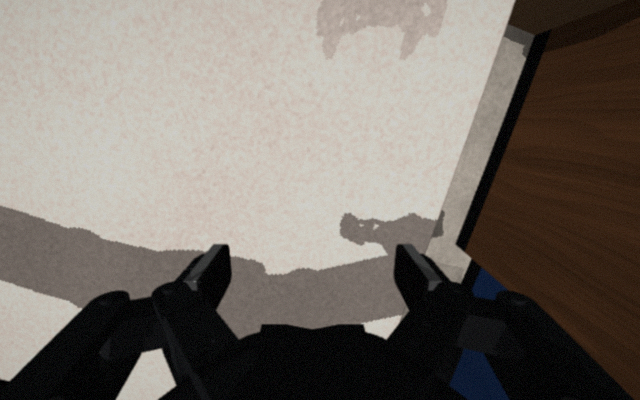

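```bash
cat > h.py <<'E'
import numpy as np,cv2
from station import env
def KD(c):
    f=200/np.tan(np.radians(c["vfov"]/2))
    return np.array([[f,0,c["cx"]],[0,f,c["cy"]],[0,0,1.]]),np.array(c["distortion"],float)
def proj(c,P):
    K,D=KD(c);E=np.array(c["extrinsics"])
    r,_=cv2.Rodrigues(E[:3,:3])
    return cv2.projectPoints(np.asarray(P,float).reshape(-1,1,3),r,E[:3,3],K,D)[0].reshape(-1,2)
def back(c,uv,z):
    K,D=KD(c);E=np.array(c["extrinsics"])
    n=cv2.undistortPoints(np.asarray(uv,float).reshape(-1,1,2),K,D).reshape(-1,2)
    d=np.c_[n,np.ones(len(n))]@E[:3,:3]; o=-E[:3,:3].T@E[:3,3]
    t=(z-o[2])/d[:,2]
    return o+d*t[:,None]
def tri(cs,uvs):
    A=np.zeros((3,3));b=np.zeros(3)
    for c,uv in zip(cs,uvs):
        K,D=KD(c);E=np.array(c["extrinsics"])
        n=cv2.undistortPoints(np.asarray(uv,float).reshape(-1,1,2),K,D).reshape(2)
        d=E[:3,:3].T@np.r_[n,1];d/=np.linalg.norm(d);o=-E[:3,:3].T@E[:3,3]
        M=np.eye(3)-np.outer(d,d);A+=M;b+=M@o
    return np.linalg.solve(A,b)
def circ(p):
    A=np.c_[2*p[:,:2],np.ones(len(p))];s=np.linalg.lstsq(A,(p[:,:2]**2).sum(1),rcond=None)[0]
    return s[:2],np.sqrt(s[2]+s[:2]@s[:2])
def crop(c,box,k,name):
    x,y,w,h=box
    cv2.imwrite(f"pics/{name}.png",cv2.resize(c["image"][y:y+h,x:x+w,::-1],None,fx=k,fy=k,interpolation=cv2.INTER_CUBIC))
E
python3 - <<'E'
from h import *
T=env.camera("top");S=env.camera("scene")
crop(T,(170,120,310,90),2.58,"tcrop0")
crop(S,(190,170,270,110),2.9,"scrop0")
for n in ["scoop","bin","pan","ring_goal","ring_start","scoop_grip","scoop_nose","pan_grip","knob0","screwdriver","tape_measure","tape_roll","wrench","screw_jar"]:
    for nm,c in (("T",T),("S",S)):
        print(n,nm,[(d["bbox"],round(d["conf"],2)) for d in env.search_frame(c,n)])
E
```

```text
scoop T [([429.3, 133.1, 33.7, 66.7], 0.8)]
scoop S [([213.4, 225.3, 30.4, 27.2], 0.72)]
bin T [([329.9, 126.6, 53.3, 76.0], 0.97)]
bin S [([283.4, 203.1, 49.3, 53.5], 0.89)]
pan T [([183.0, 143.1, 46.1, 68.9], 0.95), ([129.7, 218.3, 57.4, 52.7], 0.66), ([201.1, 254.8, 49.8, 64.1], 0.57)]
pan S [([403.2, 143.2, 39.7, 27.3], 0.74), ([403.7, 176.2, 32.9, 43.1], 0.68), ([352.7, 124.7, 32.0, 37.6], 0.66)]
ring_goal T [([301.1, 112.4, 12.4, 14.8], 0.68), ([403.6, 142.2, 5.8, 30.2], 0.64), ([240.6, 138.5, 57.6, 57.7], 0.59)]
ring_goal S [([350.9, 197.6, 50.0, 40.5], 0.67)]
ring_start T [([178.7, 138.8, 61.0, 58.6], 0.76)]
ring_start S [([395.4, 188.9, 53.8, 36.9], 0.78)]
scoop_grip T [([429.9, 129.8, 32.0, 70.8], 0.91)]
scoop_grip S [([209.1, 224.3, 39.5, 30.2], 0.86)]
scoop_nose T [([426.7, 134.8, 36.8, 65.4], 0.73)]
scoop_nose S [([210.6, 221.5, 34.0, 30.1], 0.78), ([301.3, 265.4, 48.6, 17.3], 0.29)]
pan_grip T [([200.3, 251.9, 50.9, 70.3], 0.74), ([130.7, 215.9, 57.0, 56.3], 0.73), ([187.8, 144.6, 44.3, 65.9], 0.72)]
pan_grip S [([402.8, 175.1, 40.6, 40.6], 0.83), ([398.6, 143.3, 48.3, 26.0], 0.81), ([350.3, 127.5, 30.6, 33.7], 0.67)]
knob0 T [([343.6, 184.9, 13.5, 10.6], 0.57), ([338.2, 184.3, 7.3, 11.0], 0.5), ([356.6, 188.6, 8.9, 6.4], 0.4), ([357.1, 178.5, 9.4, 2.5], 0.39), ([349.9, 172.4, 5.3, 8.2], 0.36)]
knob0 S []
screwdriver T [([402.3, 113.1, 9.0, 62.0], 0.53), ([428.1, 130.4, 36.5, 70.0], 0.39)]
screwdriver S [([259.3, 234.4, 10.9, 27.0], 0.64)]
tape_measure T [([495.5, 147.8, 18.2, 23.3], 0.65)]
tape_measure S [([164.6, 256.4, 21.0, 17.3], 0.75)]
tape_roll T [([239.2, 99.8, 30.9, 33.5], 0.96)]
tape_roll S [([390.0, 228.6, 28.6, 30.5], 0.64)]
wrench T [([327.9, 105.0, 53.5, 11.4], 0.74), ([431.1, 132.4, 30.8, 65.8], 0.32)]
wrench S [([299.7, 264.3, 47.0, 19.9], 0.7)]
screw_jar T [([297.2, 111.3, 16.4, 18.5], 0.5)]
screw_jar S [([402.4, 176.2, 40.4, 40.5], 0.61), ([356.0, 242.1, 12.7, 19.4], 0.6)]
```

```bash
python3 - <<'E'
import cv2;print(cv2.imread("pics/tcrop0.png").shape,cv2.imread("pics/scrop0.png").shape)
E
```

```text
(232, 800, 3) (319, 783, 3)
```

View pics/tcrop0.png

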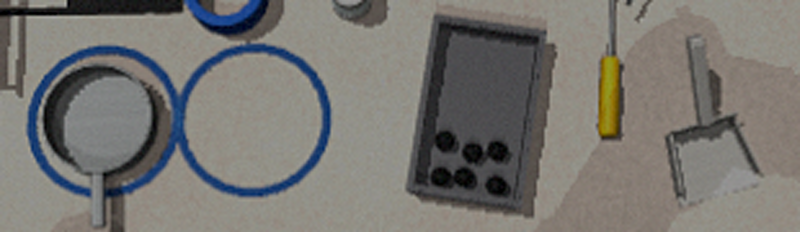

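View pics/scrop0.png

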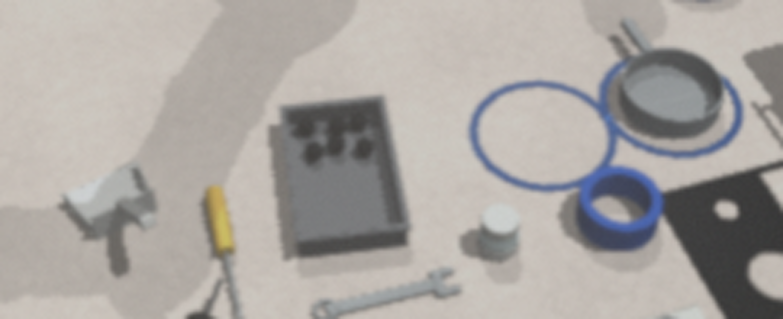

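```bash
cat > fit.py <<'E'
from h import *
from scipy.optimize import minimize
def Rz(a): return np.array([[np.cos(a),-np.sin(a),0],[np.sin(a),np.cos(a),0],[0,0,1]])
def box(x0,x1,y0,y1,z0,z1): return np.array([[x,y,z] for x in(x0,x1) for y in(y0,y1) for z in(z0,z1)])/1e3
def scoopm():
    hw=lambda x:43+9*(x+40)/90
    P=[]
    P.append(np.array([[x,s*hw(x),z] for x in(-40,50) for s in(-1,1) for z in(0,1.5)])/1e3)
    P.append(box(-40,-38.5,-43,43,0,45))
    for s in(-1,1): P.append(np.array([[x,s*(hw(x)-t),z] for x in(-40,35) for t in(0,1.5) for z in(0,24)])/1e3)
    a=np.array([-36,0,40.]);b=np.array([-130,0,106.]);d=(b-a)/np.linalg.norm(b-a);n=np.array([-d[2],0,d[0]])
    P.append(np.array([p+s*9*np.array([0,1,0])+t*8*n for p in(a,b) for s in(-1,1) for t in(-1,1)])/1e3)
    return P
th=np.linspace(0,2*np.pi,48)
def panm(): return [np.array([[70*np.cos(t),70*np.sin(t),z] for t in th for z in(0,38)])/1e3, box(-137,-66,-8,8,24,38)]
def binm(): return [box(-110,110,-67,67,0,40)]
def sil(c,P,pose,ss=4,z=0):
    m=np.zeros((400*ss,640*ss),np.uint8);R=Rz(pose[2])
    for p in P:
        u=proj(c,p@R.T+[pose[0],pose[1],z]); u=(u+.5)*ss-.5
        cv2.fillConvexPoly(m,cv2.convexHull(np.round(u*16).astype(np.int32)),1,shift=4)
    return m
def fit(views,P,pose0):
    ss=4; M=[(c,cv2.resize(m.astype(np.uint8),None,fx=ss,fy=ss,interpolation=cv2.INTER_NEAREST)) for c,m in views]
    def cost(q):
        pose=[q[0],q[1],q[2]]; s=0
        for c,m in M:
            r=sil(c,P,pose); s+=1-(r&m).sum()/(r|m).sum()
        return s
    best=None
    for da in(-.2,0,.2):
        sx=np.array(pose0)+[0,0,da]
        r=minimize(cost,sx,method="Nelder-Mead",options=dict(initial_simplex=sx+np.array([[0,0,0],[.01,0,0],[0,.01,0],[0,0,.1]]),xatol=2e-4,fatol=1e-4))
        if best is None or r.fun<best.fun: best=r
    return best.x,best.fun
def pick(c,n,near):
    o=env.outline_of(c,n)
    def d(k): x,y,w,h=k["bbox"]; return np.hypot(x+w/2-near[0],y+h/2-near[1])
    o=sorted(o,key=d); return o[0]["mask"] if o else None
E
python3 - <<'E'
from fit import *
T=env.camera("top");S=env.camera("scene")
out={}
for n,m,nt,ns in [("scoop",scoopm(),(446,165),(229,238)),("pan",panm(),(207,177),(420,197)),("bin",binm(),(356,164),(308,230))]:
    v=[(T,pick(T,n,nt)),(S,pick(S,n,ns))]
    p0=back(T,[nt],0.02)[0]
    g0={"scoop":np.pi,"pan":0,"bin":-.1}[n]
    for vv,l in ((v,"both"),(v[:1],"T"),(v[1:],"S")):
        x,f=fit(vv,m,[p0[0],p0[1],g0]); print(n,l,np.round(x,4),round(f,3))
        if l=="both": out[n]=x
# overlays
im=cv2.resize(T["image"][:,:,::-1],None,fx=4,fy=4,interpolation=cv2.INTER_CUBIC);im2=cv2.resize(S["image"][:,:,::-1],None,fx=4,fy=4,interpolation=cv2.INTER_CUBIC)
for n,m in (("scoop",scoopm()),("pan",panm()),("bin",binm())):
    for c,i in((T,im),(S,im2)):
        k,_=cv2.findContours(sil(c,m,out[n]),cv2.RETR_EXTERNAL,cv2.CHAIN_APPROX_NONE);cv2.drawContours(i,k,-1,(0,255,0),1)
        
# rings
for nm,c,bx in(("T",T,None),("S",S,None)):
    hsv=cv2.cvtColor(c["image"],cv2.COLOR_RGB2HSV);b=((hsv[...,0]>100)&(hsv[...,0]<130)&(hsv[...,1]>110)).astype(np.uint8)
    for rn,box in (("goal",((238,135,62,62) if nm=="T" else (348,194,56,46))),("start",((176,134,62,66) if nm=="T" else (394,184,56,44)))):
        x,y,w,h=box;vv,uu=np.nonzero(b[y:y+h,x:x+w]);p=back(c,np.c_[uu+x,vv+y],0)[:,:2]
        for _ in range(6):
            ce,r=circ(p); e=abs(np.hypot(*(p-ce).T)-.093); p=p[e<max(.01,np.median(e)*2)]
        print(rn,nm,np.round(ce,4),round(r,4),len(p))
cv2.imwrite("pics/ovT.png",cv2.resize(im[480:840,680:1920],(800,232)))
cv2.imwrite("pics/ovT2.png",im[490:830,1280:1900])
cv2.imwrite("pics/ovS.png",im2[690:1050,790:1450])
np.save("poses.npy",np.array([out["scoop"],out["pan"],out["bin"]]))
E
```

```text
scoop both [ 0.5125 -0.3415  3.4034] 0.218
scoop T [ 0.5107 -0.3431  3.4004] 0.092
scoop S [ 0.5156 -0.3407  3.4189] 0.089
pan both [0.5683 0.416  0.0629] 0.128
pan T [0.5665 0.4165 0.0717] 0.038
pan S [0.5716 0.4149 0.0293] 0.067
bin both [ 0.5699 -0.0564 -0.1511] 0.286
bin T [ 0.5686 -0.056  -0.1712] 0.142
bin S [ 0.5713 -0.0563 -0.1403] 0.138
goal T [0.5688 0.2262] 0.0937 528
start T [0.57   0.4165] 0.0932 471
goal S [0.6054 0.2419] 0.0719 77
start S [0.6611 0.3871] 0.1004 13
```

View pics/ovT2.png

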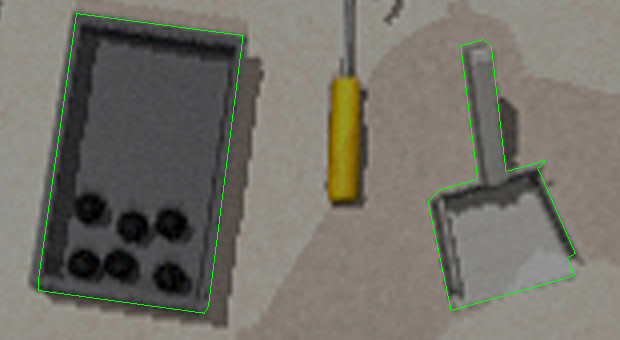

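View pics/ovS.png

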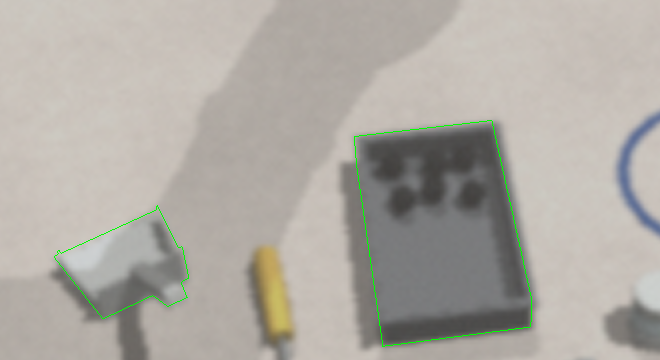

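```bash
python3 - <<'E'
from fit import *
T=env.camera("top")
g=cv2.GaussianBlur(cv2.resize(T["image"].max(2),None,fx=4,fy=4,interpolation=cv2.INTER_CUBIC),(0,0),4)
# overlay coords (62x..): crop origin (1280,490)
pts=[(92,209),(133,226),(172,224),(86,264),(122,266),(172,278)]
b=np.array([.5699,-.0564,-.151]);R=Rz(b[2])
for u,v in pts:
    u+=1280;v+=490
    w=g[v-16:v+16,u-16:u+16].astype(float);k=np.clip(45-w,0,None);yy,xx=np.mgrid[v-16:v+16,u-16:u+16]
    uv=np.array([(k*xx).sum(),(k*yy).sum()])/k.sum(); uv=(uv+.5)/4-.5
    p=back(T,[uv],.0205)[0]; q=R.T@(p-[b[0],b[1],0])
    print(np.round(uv,1),np.round(p,3),"bin",np.round(q[:2]*1e3,1))
E
```

```text
[342.2 174.3] [ 0.533 -0.016  0.02 ] bin [-42.4  34.3]
[353.  178.9] [ 0.518 -0.05   0.02 ] bin [-52.7  -1.8]
[362.6 178.3] [ 0.519 -0.081  0.02 ] bin [-46.4 -31.8]
[341.  188.4] [ 0.487 -0.011  0.02 ] bin [-88.3  32.1]
[349.7 188.5] [ 0.487 -0.039  0.02 ] bin [-84.6   4.5]
[362.3 191.7] [ 0.476 -0.079  0.02 ] bin [-89.3 -36.4]
```

```bash
cat > mv.py <<'E'
from fit import *
from scipy.spatial.transform import Rotation as Ro
def cur():
    s=env.read_state(); return np.array(s["tool_pos"]),Ro.from_quat(s["ee_rot"]),s
def need(goal,Rg,p=None,R=None):
    """rotation first (tool axes), and then shift in the goal's axes; also shift in present axes"""
    if p is None: p,R,_=cur()
    print("rotvec deg(tool)",np.round(np.degrees((R.inv()*Rg).as_rotvec()),2))
    print("shift mm in present axes",np.round(1e3*R.inv().apply(goal-p),1)," in goal axes",np.round(1e3*Rg.inv().apply(goal-p),1))
def down(xdir): # tool y down, x along xdir
    x=np.array([xdir[0],xdir[1],0.]);x/=np.linalg.norm(x);y=np.array([0,0,-1.]);z=np.cross(x,y)
    return Ro.from_matrix(np.c_[x,y,z])
def show():
    p,R,s=cur();M=R.as_matrix();print("t",round(s["time_s"],2),"p",np.round(p,4),"q",np.round(s["qpos"],2),"F",np.round(s["ft_force"],1),"M",np.round(s["moment"],2),"w",round(s["grip_width"],4));print(np.round(M,3).tolist())
E
python3 - <<'E'
from mv import *
show()
sc=np.array([.5125,-.3415,3.4034]);g=Rz(sc[2])@[-.085,0,.074]+[sc[0],sc[1],0]
print(g)
ya=Rz(sc[2])[:,1]
for s in(1,-1):
    need(g+[0,0,.1],down(s*ya))
E
```

```text
t 2.1 p [ 0.1485 -0.6584  0.2313] q [ 1.2   0.43  0.07  1.61 -0.03  1.11 -0.07] F [-0.8 -0.1  0.1] M [-0.03  0.03 -0.01] w 0.0852
[[0.22, -0.0, 0.976], [-0.976, 0.0, 0.22], [-0.0, -1.0, -0.0]]
[ 0.59460352 -0.31949973  0.074     ]
rotvec deg(tool) [ 0.   -2.29 -0.  ]
shift mm in present axes [-232.5   57.3  509.8]  in goal axes [-211.9   57.3  518.6]
rotvec deg(tool) [  0.   177.71   0.  ]
shift mm in present axes [-232.5   57.3  509.8]  in goal axes [ 211.9   57.3 -518.6]
```

>>> carry_out(
  plan=[
    {"ry": -2.3,"dx": -0.0106,"dz": 0.026,"gripper": 0.06},
    {"dx": -0.0106,"dz": 0.026,"gripper": 0.06},
    {"dx": -0.0106,"dz": 0.026,"gripper": 0.06},
    {"dx": -0.0106,"dz": 0.026,"gripper": 0.06},
    {"dx": -0.0106,"dz": 0.026,"gripper": 0.06},
    {"dx": -0.0106,"dz": 0.026,"gripper": 0.06},
    {"dx": -0.0106,"dz": 0.026,"gripper": 0.06},
    {"dx": -0.0106,"dz": 0.026,"gripper": 0.06},
    {"dx": -0.0106,"dz": 0.026,"gripper": 0.06},
    {"dx": -0.0106,"dz": 0.026,"gripper": 0.06},
  ],
)

```text
validation failed for argument at $.pl...
```

>>> carry_out(
  plan=[
    {"dx": -0.0106,"dz": 0.026,"gripper": 0.06},
    {"dx": -0.0106,"dz": 0.026,"gripper": 0.06},
    {"dx": -0.0106,"dz": 0.026,"gripper": 0.06},
    {"dx": -0.0106,"dz": 0.026,"gripper": 0.06},
    {"dx": -0.0106,"dz": 0.026,"gripper": 0.06},
    {"dx": -0.0106,"dz": 0.026,"gripper": 0.06},
    {"dx": -0.0106,"dz": 0.026,"gripper": 0.06},
    {"dx": -0.0106,"dz": 0.026,"gripper": 0.06},
    {"dx": -0.0106,"dz": 0.02,"gripper": 0.06},
    {"dx": -0.01,"dz": 0.01,"gripper": 0.06},
  ],
)

```text
validation failed for argument at $.pl...
```

```bash
python3 - <<'E'
from mv import *
W=env.camera("wrist");show()
im=W["image"][:,:,::-1].copy()
m=sil(W,scoopm(),[.5125,-.3415,3.4034],1)
k,_=cv2.findContours(m,cv2.RETR_EXTERNAL,cv2.CHAIN_APPROX_NONE);cv2.drawContours(im,k,-1,(0,255,0),1)
cv2.imwrite("pics/w1.png",im)
E
```

```text
t 2.15 p [ 0.1485 -0.6584  0.2313] q [ 1.2   0.43  0.07  1.61 -0.03  1.11 -0.07] F [-0.5 -0.1  1.1] M [-0.01 -0.03 -0.01] w 0.0853
[[0.22, 0.0, 0.976], [-0.976, 0.0, 0.22], [-0.0, -1.0, 0.0]]
```

View pics/w1.png

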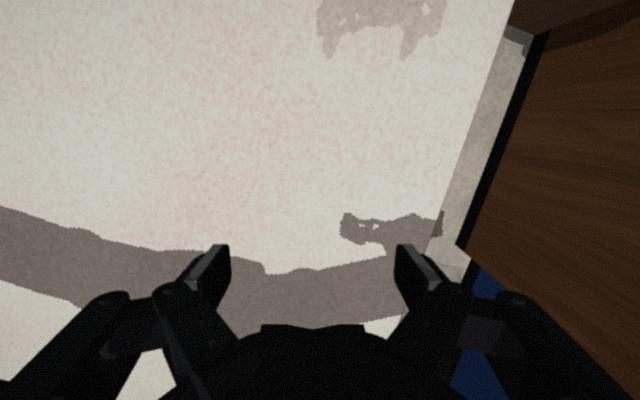

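The rows were refused, so the arm hasn't moved. I'll give all seven numbers in each row.

>>> carry_out(
  plan=[
    {"rx": 0,"ry": -2.3,"rz": 0,"dx": -0.0106,"dy": 0,"dz": 0.026,"gripper": 0.06},
    {"rx": 0,"ry": 0,"rz": 0,"dx": -0.0106,"dy": 0,"dz": 0.026,"gripper": 0.06},
    {"rx": 0,"ry": 0,"rz": 0,"dx": -0.0106,"dy": 0,"dz": 0.026,"gripper": 0.06},
    {"rx": 0,"ry": 0,"rz": 0,"dx": -0.0106,"dy": 0,"dz": 0.026,"gripper": 0.06},
    {"rx": 0,"ry": 0,"rz": 0,"dx": -0.0106,"dy": 0,"dz": 0.026,"gripper": 0.06},
    {"rx": 0,"ry": 0,"rz": 0,"dx": -0.0106,"dy": 0,"dz": 0.026,"gripper": 0.06},
    {"rx": 0,"ry": 0,"rz": 0,"dx": -0.0106,"dy": 0,"dz": 0.026,"gripper": 0.06},
    {"rx": 0,"ry": 0,"rz": 0,"dx": -0.0106,"dy": 0,"dz": 0.026,"gripper": 0.06},
    {"rx": 0,"ry": 0,"rz": 0,"dx": -0.0106,"dy": 0,"dz": 0.026,"gripper": 0.06},
    {"rx": 0,"ry": 0,"rz": 0,"dx": -0.0106,"dy": 0,"dz": 0.026,"gripper": 0.06},
  ],
)

```text
time_s: 2.98
tool_pos: [0.3738, -0.4887, 0.2315]
ee_rot: [-0.561, 0.43, -0.431, 0.561]
ft_force: [0.2, 0.1, -0.1]
grip_width: 0.06
```

>>> carry_out(
  plan=[
    {"rx": 0,"ry": 0,"rz": 0,"dx": -0.0106,"dy": 0,"dz": 0.026,"gripper": 0.06},
    {"rx": 0,"ry": 0,"rz": 0,"dx": -0.0106,"dy": 0,"dz": 0.026,"gripper": 0.06},
    {"rx": 0,"ry": 0,"rz": 0,"dx": -0.0106,"dy": 0,"dz": 0.026,"gripper": 0.06},
    {"rx": 0,"ry": 0,"rz": 0,"dx": -0.0106,"dy": 0,"dz": 0.026,"gripper": 0.06},
    {"rx": 0,"ry": 0,"rz": 0,"dx": -0.0106,"dy": 0,"dz": 0.026,"gripper": 0.06},
    {"rx": 0,"ry": 0,"rz": 0,"dx": -0.0106,"dy": 0,"dz": 0.026,"gripper": 0.06},
    {"rx": 0,"ry": 0,"rz": 0,"dx": -0.0106,"dy": 0.01,"dz": 0.026,"gripper": 0.06},
    {"rx": 0,"ry": 0,"rz": 0,"dx": -0.0106,"dy": 0.01,"dz": 0.026,"gripper": 0.06},
    {"rx": 0,"ry": 0,"rz": 0,"dx": -0.0106,"dy": 0.01,"dz": 0.02,"gripper": 0.06},
    {"rx": 0,"ry": 0,"rz": 0,"dx": -0.0106,"dy": 0.01,"dz": 0.01,"gripper": 0.06},
  ],
)

```text
time_s: 3.82
tool_pos: [0.5777, -0.3235, 0.1907]
ee_rot: [-0.561, 0.43, -0.43, 0.562]
ft_force: [0.1, 0.6, -0.1]
grip_width: 0.0598
```

```bash
python3 - <<'E'
from mv import *
W=env.camera("wrist");show()
im=W["image"][:,:,::-1].copy()
m=sil(W,scoopm(),[.5125,-.3415,3.4034],1)
k,_=cv2.findContours(m,cv2.RETR_EXTERNAL,cv2.CHAIN_APPROX_NONE);cv2.drawContours(im,k,-1,(0,255,0),1)
cv2.imwrite("pics/w1.png",im)
E
```

```text
t 3.87 p [ 0.5776 -0.3204  0.1886] q [ 0.5   0.45 -0.12  1.67  0.06  1.03 -0.94] F [ 1.1  3.4 -1.7] M [0.22 0.02 0.03] w 0.0601
[[0.263, -0.001, 0.965], [-0.965, 0.003, 0.263], [-0.003, -1.0, -0.0]]
```

View pics/w1.png

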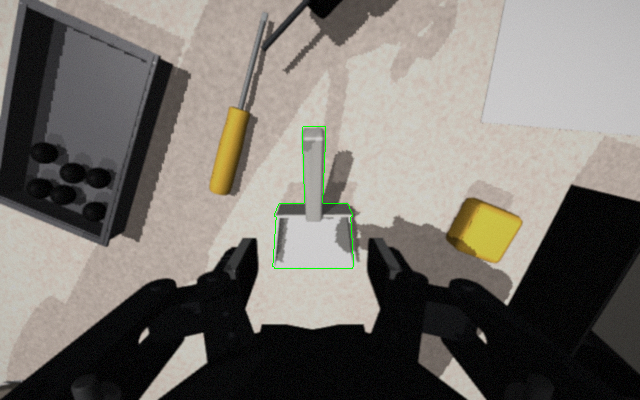

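```bash
python3 - <<'E'
from mv import *
show()
ya=Rz(3.4034)[:,1]
need(np.array([.5946,-.3195,.0553]),down(ya))
E
```

```text
t 3.87 p [ 0.5776 -0.3204  0.1886] q [ 0.5   0.45 -0.12  1.67  0.06  1.03 -0.94] F [ 1.1  3.4 -1.7] M [0.22 0.02 0.03] w 0.0601
[[0.263, -0.001, 0.965], [-0.965, 0.003, 0.263], [-0.003, -1.0, -0.0]]
rotvec deg(tool) [ 0.02  0.27 -0.18]
shift mm in present axes [  4.  133.2  16.7]  in goal axes [  3.5 133.3  16.6]
```

>>> carry_out(
  plan=[
    {"rx": 0,"ry": 0,"rz": 0,"dx": 0,"dy": 0.01,"dz": 0.004,"gripper": 0.06},
    {"rx": 0,"ry": 0,"rz": 0,"dx": 0,"dy": 0.01,"dz": 0.004,"gripper": 0.06},
    {"rx": 0,"ry": 0,"rz": 0,"dx": 0,"dy": 0.01,"dz": 0.004,"gripper": 0.06},
    {"rx": 0,"ry": 0,"rz": 0,"dx": 0,"dy": 0.01,"dz": 0.004,"gripper": 0.06},
    {"rx": 0,"ry": 0,"rz": 0,"dx": 0,"dy": 0.01,"dz": 0,"gripper": 0.06},
    {"rx": 0,"ry": 0,"rz": 0,"dx": 0,"dy": 0.01,"dz": 0,"gripper": 0.06},
    {"rx": 0,"ry": 0,"rz": 0,"dx": 0,"dy": 0.01,"dz": 0,"gripper": 0.06},
    {"rx": 0,"ry": 0,"rz": 0,"dx": 0,"dy": 0.01,"dz": 0,"gripper": 0.06},
    {"rx": 0,"ry": 0,"rz": 0,"dx": 0,"dy": 0,"dz": 0,"gripper": 0.06},
    {"rx": 0,"ry": 0,"rz": 0,"dx": 0,"dy": 0,"dz": 0,"gripper": 0.06},
  ],
)

```text
time_s: 4.7
tool_pos: [0.5903, -0.3215, 0.1107]
ee_rot: [0.561, -0.431, 0.43, -0.561]
ft_force: [-0.2, -0.4, 0.3]
grip_width: 0.0597
```

```bash
python3 - <<'E'
from mv import *
show()
ya=Rz(3.4034)[:,1]
need(np.array([.5946,-.3195,.0553]),down(ya))
E
```

```text
t 4.7 p [ 0.5903 -0.3215  0.1107] q [ 0.49  0.54 -0.12  1.7   0.08  0.9  -0.97] F [-0.2 -0.4  0.3] M [ 0.05 -0.01  0.  ] w 0.0597
[[0.259, -0.001, 0.966], [-0.966, 0.0, 0.259], [-0.001, -1.0, -0.001]]
rotvec deg(tool) [ 0.05 -0.   -0.04]
shift mm in present axes [-0.8 55.4  4.7]  in goal axes [-0.8 55.4  4.6]
```

Settled and accurate. Next: down, then close.

>>> carry_out(
  plan=[
    {"rx": 0,"ry": 0,"rz": 0,"dx": -0.0008,"dy": 0.012,"dz": 0.0046,"gripper": 0.06},
    {"rx": 0,"ry": 0,"rz": 0,"dx": 0,"dy": 0.012,"dz": 0,"gripper": 0.06},
    {"rx": 0,"ry": 0,"rz": 0,"dx": 0,"dy": 0.012,"dz": 0,"gripper": 0.06},
    {"rx": 0,"ry": 0,"rz": 0,"dx": 0,"dy": 0.0115,"dz": 0,"gripper": 0.06},
    {"rx": 0,"ry": 0,"rz": 0,"dx": 0,"dy": 0.008,"dz": 0,"gripper": 0.06},
    {"rx": 0,"ry": 0,"rz": 0,"dx": 0,"dy": 0,"dz": 0,"gripper": 0.06},
    {"rx": 0,"ry": 0,"rz": 0,"dx": 0,"dy": 0,"dz": 0,"gripper": 0.0},
    {"rx": 0,"ry": 0,"rz": 0,"dx": 0,"dy": 0,"dz": 0,"gripper": 0.0},
    {"rx": 0,"ry": 0,"rz": 0,"dx": 0,"dy": 0,"dz": 0,"gripper": 0.0},
    {"rx": 0,"ry": 0,"rz": 0,"dx": 0,"dy": 0,"dz": 0,"gripper": 0.0},
  ],
)

```text
time_s: 5.53
tool_pos: [0.5954, -0.3198, 0.0566]
ee_rot: [-0.561, 0.43, -0.431, 0.561]
ft_force: [-0.0, 0.6, 2.0]
grip_width: 0.0173
```

```bash
python3 - <<'E'
from mv import *
W=env.camera("wrist");show()
im=W["image"][:,:,::-1].copy()
cv2.imwrite("pics/w2.png",im)
E
```

```text
t 5.58 p [ 0.5954 -0.3198  0.0566] q [ 0.48  0.61 -0.11  1.72  0.09  0.81 -0.98] F [1.1 0.4 3.7] M [-0.19  0.01 -0.01] w 0.0172
[[0.259, 0.001, 0.966], [-0.966, -0.001, 0.259], [0.001, -1.0, 0.001]]
```

View pics/w2.png

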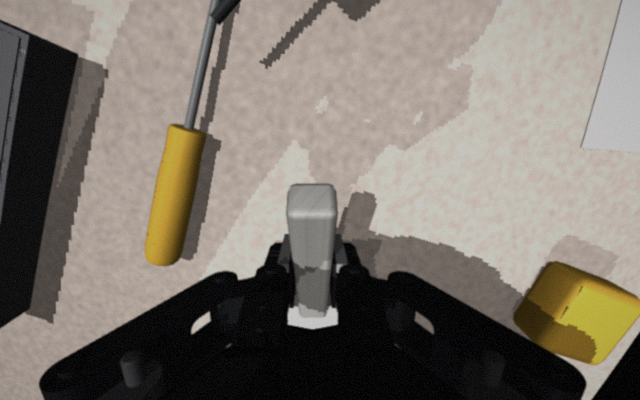

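```bash
cat >> mv.py <<'E'
import json,os
def Tm(p,R):
    M=np.eye(4);M[:3,:3]=R;M[:3,3]=p;return M
def rel(): return np.load("rel.npy")  # scoop in tool
def tcp_for(scoop_p,scoopR):
    M=Tm(scoop_p,scoopR)@np.linalg.inv(rel()); return M[:3,3],Ro.from_matrix(M[:3,:3])
def scoop_now():
    p,R,s=cur(); return Tm(p,R.as_matrix())@rel()
BIN=np.array([.5699,-.0564,-.151])
def Ry(a): return np.array([[np.cos(a),0,np.sin(a)],[0,1,0],[-np.sin(a),0,np.cos(a)]])
def scoop_in_bin(nosex,y,z,down=0.,yaw=0):
    """nose underside at bin (nosex,y) height z above bench; nose-down tilt in rad"""
    R=Rz(BIN[2]+np.pi+yaw)@Ry(down)
    n=Rz(BIN[2])@[nosex,y,0]+[BIN[0],BIN[1],z]
    return n-R@[.05,0,0],R
E
python3 - <<'E'
from mv import *
p,R,_=cur()
np.save("rel.npy",np.linalg.inv(Tm(p,R.as_matrix()))@Tm([.5125,-.3415,0],Rz(3.4034)))
print(np.round(rel(),4))
for z in(.1,.012):
    g,Rg=tcp_for(*scoop_in_bin(-.01,0,z)); print(np.round(g,4)); need(g,Rg)
E
```

```text
[[-1.00e-04  1.00e+00  8.00e-04 -5.00e-04]
 [-1.00e-03  8.00e-04 -1.00e+00  5.65e-02]
 [-1.00e+00 -1.00e-04  1.00e-03 -8.58e-02]
 [ 0.00e+00  0.00e+00  0.00e+00  1.00e+00]]
[ 0.6941 -0.0758  0.1566]
rotvec deg(tool) [-2.000e-02  2.365e+01 -2.000e-02]
shift mm in present axes [-210.  -100.   158.6]  in goal axes [-256.  -100.1   61. ]
[ 0.6941 -0.0758  0.0686]
rotvec deg(tool) [-2.000e-02  2.365e+01 -2.000e-02]
shift mm in present axes [-210.1  -12.   158.5]  in goal axes [-256.1  -12.1   60.9]
```

>>> carry_out(
  plan=[
    {"rx": 0,"ry": 0,"rz": 0,"dx": 0,"dy": -0.01,"dz": 0,"gripper": 0},
    {"rx": 0,"ry": 0,"rz": 0,"dx": 0,"dy": -0.02,"dz": 0,"gripper": 0},
    {"rx": 0,"ry": 0,"rz": 0,"dx": 0,"dy": -0.02,"dz": 0,"gripper": 0},
    {"rx": 0,"ry": 0,"rz": 0,"dx": 0,"dy": -0.02,"dz": 0,"gripper": 0},
    {"rx": 0,"ry": 0,"rz": 0,"dx": 0,"dy": -0.02,"dz": 0,"gripper": 0},
    {"rx": 0,"ry": 0,"rz": 0,"dx": -0.01,"dy": -0.01,"dz": 0.01,"gripper": 0},
    {"rx": 0,"ry": 0,"rz": 0,"dx": -0.02,"dy": 0,"dz": 0.015,"gripper": 0},
    {"rx": 0,"ry": 0,"rz": 0,"dx": -0.02,"dy": 0,"dz": 0.015,"gripper": 0},
    {"rx": 0,"ry": 0,"rz": 0,"dx": -0.025,"dy": 0,"dz": 0.02,"gripper": 0},
    {"rx": 0,"ry": 0,"rz": 0,"dx": -0.025,"dy": 0,"dz": 0.02,"gripper": 0},
  ],
)

```text
time_s: 6.42
tool_pos: [0.6466, -0.2008, 0.1564]
ee_rot: [-0.561, 0.431, -0.431, 0.561]
ft_force: [1.6, -0.2, -2.2]
grip_width: 0.0172
```

>>> carry_out(
  plan=[
    {"rx": 0,"ry": 0,"rz": 0,"dx": -0.025,"dy": 0,"dz": 0.02,"gripper": 0},
    {"rx": 0,"ry": 0,"rz": 0,"dx": -0.025,"dy": 0,"dz": 0.02,"gripper": 0},
    {"rx": 0,"ry": 0,"rz": 0,"dx": -0.025,"dy": 0,"dz": 0.02,"gripper": 0},
    {"rx": 0,"ry": 0,"rz": 0,"dx": -0.025,"dy": 0,"dz": 0.015,"gripper": 0},
    {"rx": 0,"ry": 3.65,"rz": 0,"dx": -0.01,"dy": 0,"dz": 0.0036,"gripper": 0},
    {"rx": 0,"ry": 5,"rz": 0,"dx": 0,"dy": 0,"dz": 0,"gripper": 0},
    {"rx": 0,"ry": 5,"rz": 0,"dx": 0,"dy": 0,"dz": 0,"gripper": 0},
    {"rx": 0,"ry": 5,"rz": 0,"dx": 0,"dy": 0,"dz": 0,"gripper": 0},
    {"rx": 0,"ry": 5,"rz": 0,"dx": 0,"dy": 0,"dz": 0,"gripper": 0},
    {"rx": 0,"ry": 0,"rz": 0,"dx": 0,"dy": 0,"dz": 0,"gripper": 0},
  ],
)

```text
time_s: 7.25
tool_pos: [0.6938, -0.0747, 0.1562]
ee_rot: [-0.46, 0.537, -0.537, 0.46]
ft_force: [-0.6, -0.4, -2.0]
grip_width: 0.0168
```

```bash
python3 - <<'E'
from mv import *
show()
T=env.camera("top");S=env.camera("scene");W=env.camera("wrist")
M=scoop_now()
for n,c in(("T",T),("S",S)):
    im=cv2.resize(c["image"][:,:,::-1],None,fx=4,fy=4,interpolation=cv2.INTER_CUBIC)
    for p in scoopm():
        u=(proj(c,p@M[:3,:3].T+M[:3,3])+.5)*4-.5
        cv2.polylines(im,[np.round(cv2.convexHull(u.astype(np.float32))).astype(np.int32)],True,(0,255,0),1)
    k,_=cv2.findContours(sil(c,binm(),BIN),cv2.RETR_EXTERNAL,cv2.CHAIN_APPROX_NONE);cv2.drawContours(im,k,-1,(0,0,255),1)
    cv2.imwrite(f"pics/b{n}.png",im[400:880,1200:1800] if n=="T" else im[650:1110,900:1500])
cv2.imwrite("pics/bW.png",W["image"][:,:,::-1])
g,Rg=tcp_for(*scoop_in_bin(-.01,0,.012)); need(g,Rg)
E
```

```text
t 7.25 p [ 0.6938 -0.0747  0.1562] q [ 0.07  0.53 -0.07  1.61  0.04  1.   -1.74] F [-0.6 -0.4 -2. ] M [-0.03 -0.16  0.  ] w 0.0168
[[-0.154, -0.0, 0.988], [-0.988, 0.0, -0.154], [-0.0, -1.0, -0.0]]
rotvec deg(tool) [ 0.06  0.21 -0.05]
shift mm in present axes [ 0.6 87.4  0.4]  in goal axes [ 0.5 87.4  0.4]
```

View pics/bT.png

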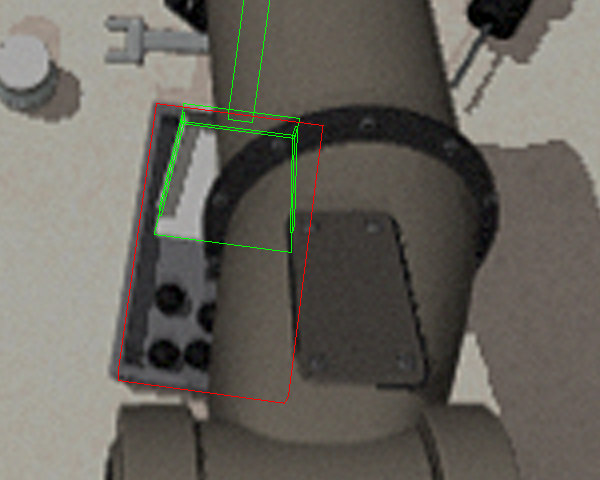

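View pics/bS.png

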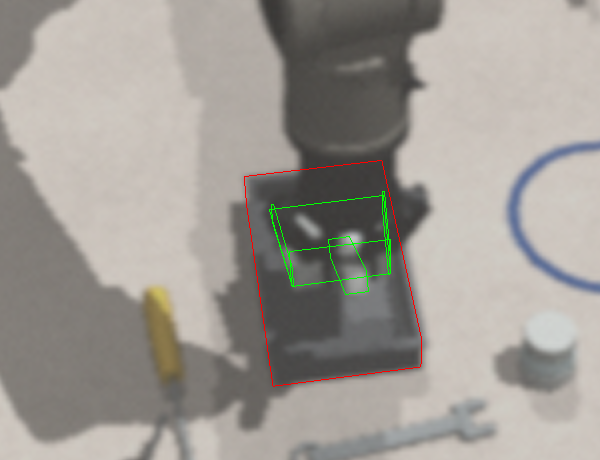

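View pics/bW.png

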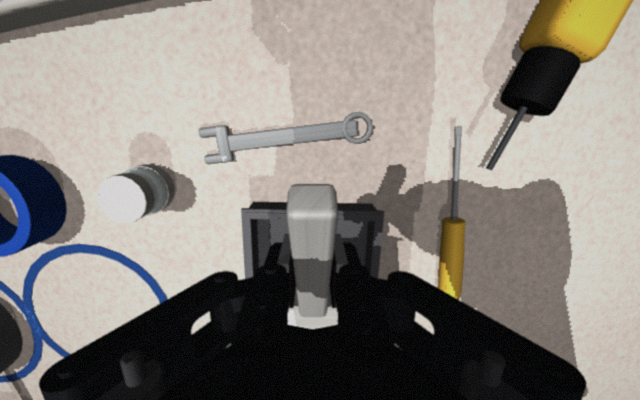

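```bash
python3 - <<'E'
from mv import *
for z in (.016,.009):
    g,Rg=tcp_for(*scoop_in_bin(-.01,0,z,np.radians(3))); need(g,Rg)
E
```

```text
rotvec deg(tool) [ 3.06  0.21 -0.06]
shift mm in present axes [ 0.6 76.4 -2.7]  in goal axes [ 0.5 76.1 -6.8]
rotvec deg(tool) [ 3.06  0.21 -0.06]
shift mm in present axes [ 0.6 83.4 -2.7]  in goal axes [ 0.5 83.1 -7.1]
```

>>> carry_out(
  plan=[
    {"rx": 1,"ry": 0.2,"rz": 0,"dx": 0.0005,"dy": 0.01,"dz": -0.001,"gripper": 0},
    {"rx": 1,"ry": 0,"rz": 0,"dx": 0,"dy": 0.012,"dz": -0.002,"gripper": 0},
    {"rx": 1,"ry": 0,"rz": 0,"dx": 0,"dy": 0.012,"dz": -0.002,"gripper": 0},
    {"rx": 0,"ry": 0,"rz": 0,"dx": 0,"dy": 0.012,"dz": -0.001,"gripper": 0},
    {"rx": 0,"ry": 0,"rz": 0,"dx": 0,"dy": 0.012,"dz": -0.001,"gripper": 0},
    {"rx": 0,"ry": 0,"rz": 0,"dx": 0,"dy": 0.01,"dz": 0,"gripper": 0},
    {"rx": 0,"ry": 0,"rz": 0,"dx": 0,"dy": 0.008,"dz": 0,"gripper": 0},
    {"rx": 0,"ry": 0,"rz": 0,"dx": 0,"dy": 0.002,"dz": 0,"gripper": 0},
    {"rx": 0,"ry": 0,"rz": 0,"dx": 0,"dy": 0.002,"dz": 0,"gripper": 0},
    {"rx": 0,"ry": 0,"rz": 0,"dx": 0,"dy": 0,"dz": 0,"gripper": 0},
  ],
)

```text
time_s: 8.23
tool_pos: [0.6899, -0.0756, 0.0755]
ee_rot: [0.448, -0.523, 0.551, -0.472]
ft_force: [0.4, 0.1, -2.1]
grip_width: 0.017
```

```bash
python3 - <<'E'
from mv import *
show()
M=scoop_now();print("nose",np.round(M[:3,:3]@[.05,0,0]+M[:3,3],4))
g,Rg=tcp_for(*scoop_in_bin(-.01,0,.008,np.radians(3))); need(g,Rg)
E
```

```text
t 8.23 p [ 0.6899 -0.0756  0.0755] q [ 0.06  0.59 -0.07  1.72  0.06  0.79 -1.76] F [ 0.4  0.1 -2.1] M [-0.06  0.01 -0.  ] w 0.017
[[-0.154, 0.052, 0.987], [-0.988, -0.008, -0.153], [-0.0, -0.999, 0.052]]
nose [ 0.559  -0.0546  0.012 ]
rotvec deg(tool) [ 0.07 -0.19 -0.04]
shift mm in present axes [-0.4  3.9  0.8]  in goal axes [-0.4  3.9  0.8]
```

>>> carry_out(
  plan=[
    {"rx": 0,"ry": 0,"rz": 0,"dx": 0,"dy": 0.0008,"dz": 0,"gripper": 0},
    {"rx": 0,"ry": 0,"rz": 0,"dx": 0,"dy": 0.0008,"dz": 0,"gripper": 0},
    {"rx": 0,"ry": 0,"rz": 0,"dx": 0,"dy": 0.0008,"dz": 0,"gripper": 0},
    {"rx": 0,"ry": 0,"rz": 0,"dx": 0,"dy": 0.0005,"dz": 0,"gripper": 0},
    {"rx": 0,"ry": 0,"rz": 0,"dx": 0,"dy": 0.0005,"dz": 0,"gripper": 0},
    {"rx": 0,"ry": 0,"rz": 0,"dx": 0,"dy": 0.0005,"dz": 0,"gripper": 0},
    {"rx": 0,"ry": 0,"rz": 0,"dx": 0,"dy": 0,"dz": 0,"gripper": 0},
    {"rx": 0,"ry": 0,"rz": 0,"dx": 0,"dy": 0,"dz": 0,"gripper": 0},
    {"rx": 0,"ry": 0,"rz": 0,"dx": 0,"dy": 0,"dz": 0,"gripper": 0},
    {"rx": 0,"ry": 0,"rz": 0,"dx": 0,"dy": 0,"dz": 0,"gripper": 0},
  ],
)

```text
time_s: 9.07
tool_pos: [0.69, -0.0755, 0.0718]
ee_rot: [0.448, -0.523, 0.551, -0.472]
ft_force: [0.2, -0.7, -0.9]
grip_width: 0.0171
```

```bash
python3 - <<'E'
from mv import *
show()
M=scoop_now();print("nose",np.round(M[:3,:3]@[.05,0,0]+M[:3,3],4))
E
```

```text
t 9.07 p [ 0.69   -0.0755  0.0718] q [ 0.06  0.59 -0.07  1.72  0.06  0.78 -1.76] F [ 0.2 -0.7 -0.9] M [-0.02  0.01  0.01] w 0.0171
[[-0.154, 0.052, 0.987], [-0.988, -0.008, -0.154], [-0.0, -0.999, 0.052]]
nose [ 0.559  -0.0546  0.0083]
```

>>> carry_out(
  plan=[
    {"rx": 0,"ry": 0,"rz": 0,"dx": 0,"dy": 0.0003,"dz": 0,"gripper": 0},
    {"rx": 0,"ry": 0,"rz": 0,"dx": 0,"dy": -0.0002,"dz": -0.004,"gripper": 0},
    {"rx": 0,"ry": 0,"rz": 0,"dx": 0,"dy": -0.0003,"dz": -0.006,"gripper": 0},
    {"rx": 0,"ry": 0,"rz": 0,"dx": 0,"dy": -0.0003,"dz": -0.006,"gripper": 0},
    {"rx": 0,"ry": 0,"rz": 0,"dx": 0,"dy": -0.0003,"dz": -0.006,"gripper": 0},
    {"rx": 0,"ry": 0,"rz": 0,"dx": 0,"dy": -0.0003,"dz": -0.006,"gripper": 0},
    {"rx": 0,"ry": 0,"rz": 0,"dx": 0,"dy": -0.0003,"dz": -0.006,"gripper": 0},
    {"rx": 0,"ry": 0,"rz": 0,"dx": 0,"dy": -0.0003,"dz": -0.006,"gripper": 0},
    {"rx": 0,"ry": 0,"rz": 0,"dx": 0,"dy": -0.0003,"dz": -0.006,"gripper": 0},
    {"rx": 0,"ry": 0,"rz": 0,"dx": 0,"dy": -0.0003,"dz": -0.006,"gripper": 0},
  ],
)

```text
time_s: 9.9
tool_pos: [0.638, -0.0674, 0.0715]
ee_rot: [0.448, -0.523, 0.551, -0.472]
ft_force: [1.2, 0.5, -0.3]
grip_width: 0.0167
```

```bash
python3 - <<'E'
from mv import *
show()
M=scoop_now();n=M[:3,:3]@[.05,0,0]+M[:3,3];print("nose",np.round(n,4),np.round(Rz(-BIN[2])@(n-[BIN[0],BIN[1],0]),4))
T=env.camera("top");crop(T,(310,110,100,100),5,"sw1")
S=env.camera("scene");crop(S,(260,180,100,90),6,"sw1s")
E
```

```text
t 9.9 p [ 0.638  -0.0674  0.0715] q [ 0.06  0.52 -0.07  1.84  0.07  0.72 -1.78] F [ 1.2  0.5 -0.3] M [-0.08 -0.18 -0.01] w 0.0167
[[-0.154, 0.052, 0.987], [-0.988, -0.008, -0.153], [-0.0, -0.999, 0.053]]
nose [ 0.5071 -0.0465  0.0079] [-0.0636  0.0003  0.0079]
```

View pics/sw1.png

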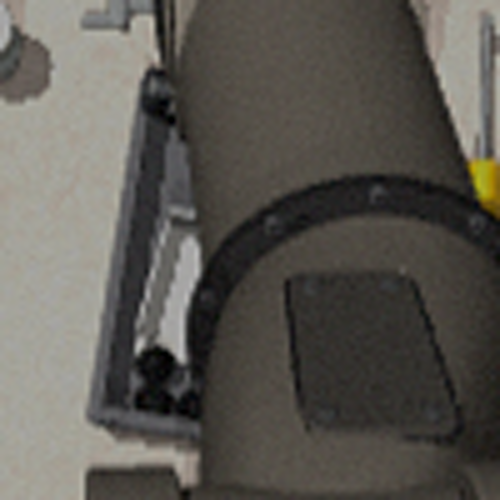

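View pics/sw1s.png

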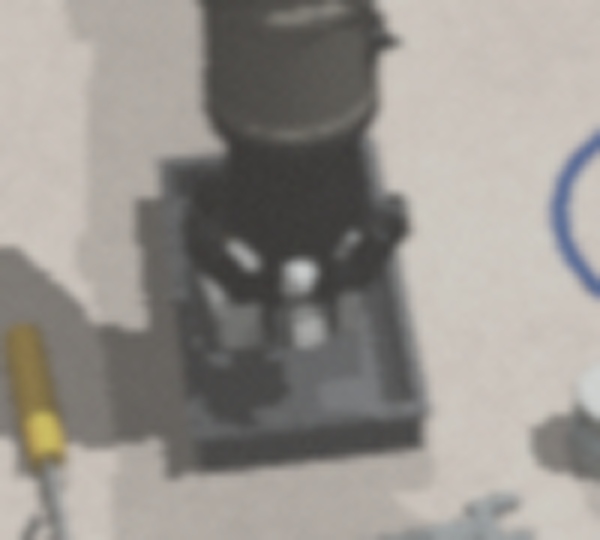

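>>> carry_out(
  plan=[
    {"rx": 0,"ry": 0,"rz": 0,"dx": 0,"dy": -0.0002,"dz": -0.004,"gripper": 0},
    {"rx": 0,"ry": 0,"rz": 0,"dx": 0,"dy": -0.0002,"dz": -0.004,"gripper": 0},
    {"rx": 0,"ry": 0,"rz": 0,"dx": 0,"dy": -0.0002,"dz": -0.004,"gripper": 0},
    {"rx": 0,"ry": 0,"rz": 0,"dx": 0,"dy": -0.0002,"dz": -0.004,"gripper": 0},
    {"rx": 0,"ry": 0,"rz": 0,"dx": 0,"dy": -0.0002,"dz": -0.003,"gripper": 0},
    {"rx": 0,"ry": 0,"rz": 0,"dx": 0,"dy": -0.0002,"dz": -0.003,"gripper": 0},
    {"rx": 0,"ry": 0,"rz": 0,"dx": 0,"dy": -0.0002,"dz": -0.003,"gripper": 0},
    {"rx": 0,"ry": 0,"rz": 0,"dx": 0,"dy": -0.0002,"dz": -0.003,"gripper": 0},
    {"rx": 0,"ry": 0,"rz": 0,"dx": 0,"dy": -0.0002,"dz": -0.003,"gripper": 0},
    {"rx": 0,"ry": 0,"rz": 0,"dx": 0,"dy": 0,"dz": 0,"gripper": 0},
  ],
)

```text
time_s: 10.83
tool_pos: [0.6073, -0.0627, 0.0715]
ee_rot: [0.448, -0.523, 0.551, -0.472]
ft_force: [0.9, -0.2, -0.5]
grip_width: 0.0167
```

```bash
python3 - <<'E'
from mv import *
show()
M=scoop_now();n=M[:3,:3]@[.05,0,0]+M[:3,3];print("nose",np.round(n,4),np.round(Rz(-BIN[2])@(n-[BIN[0],BIN[1],0]),4))
T=env.camera("top");crop(T,(310,110,100,100),5,"sw2")
E
```

```text
t 10.83 p [ 0.6073 -0.0627  0.0715] q [ 0.05  0.48 -0.08  1.92  0.07  0.69 -1.79] F [ 0.9 -0.2 -0.5] M [-0.03 -0.07 -0.01] w 0.0167
[[-0.154, 0.051, 0.987], [-0.988, -0.008, -0.154], [-0.0, -0.999, 0.052]]
nose [ 0.4763 -0.0417  0.0081] [-0.0948  0.0004  0.0081]
```

View pics/sw2.png

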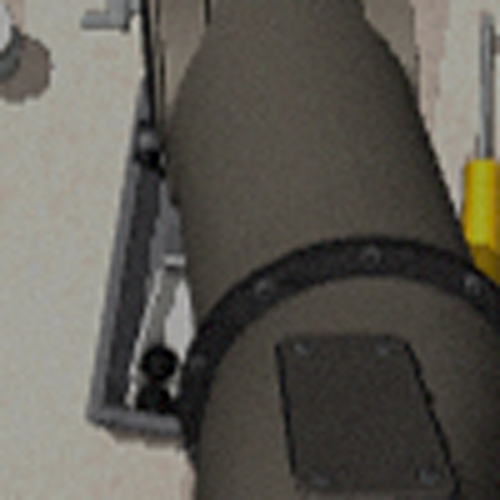

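```bash
cat >> mv.py <<'E'
def way(lst,n=None):
    """successive goals: print turn, shift (axes after turn, and before)"""
    p,R,_=cur()
    for (sp,sR) in lst:
        g,Rg=tcp_for(sp,sR); print(np.round(g,4)); need(g,Rg,p,R); p,R=g,Rg
def scoop_rear(rx,y,z,up):
    R=Rz(BIN[2]+np.pi)@Ry(-up); n=Rz(BIN[2])@[rx,y,0]+[BIN[0],BIN[1],z]
    return n-R@[-.04,0,0],R
E
python3 - <<'E'
from mv import *
way([scoop_in_bin(-.102,0,.0078,np.radians(3)),scoop_in_bin(-.102,0,.0085,0),scoop_rear(-.012,0,.0095,np.radians(10)),scoop_rear(-.012,0,.012,np.radians(20)),scoop_rear(-.01,0,.12,np.radians(20))])
E
```

```text
[ 0.6    -0.0615  0.0714]
rotvec deg(tool) [ 0.1  -0.2  -0.04]
shift mm in present axes [-0.1 -0.4 -7.4]  in goal axes [-0.1 -0.4 -7.4]
[ 0.6032 -0.0619  0.0651]
rotvec deg(tool) [-3. -0.  0.]
shift mm in present axes [-0.   6.5  2.8]  in goal axes [-0.   6.3  3.1]
[ 0.6122 -0.0633  0.0573]
rotvec deg(tool) [-10.    -0.01   0.  ]
shift mm in present axes [-0.   7.8  9.1]  in goal axes [-0.   6.1 10.3]
[ 0.6196 -0.0644  0.0496]
rotvec deg(tool) [-10.    -0.01   0.  ]
shift mm in present axes [-0.   6.3  8.7]  in goal axes [-0.   4.7  9.7]
[ 0.6215 -0.0647  0.1576]
rotvec deg(tool) [0. 0. 0.]
shift mm in present axes [ 1.000e-01 -1.022e+02 -3.500e+01]  in goal axes [ 1.000e-01 -1.022e+02 -3.500e+01]
```

>>> carry_out(
  plan=[
    {"rx": 0,"ry": -0.2,"rz": 0,"dx": 0,"dy": -0.0001,"dz": -0.0025,"gripper": 0},
    {"rx": 0,"ry": 0,"rz": 0,"dx": 0,"dy": -0.0001,"dz": -0.0025,"gripper": 0},
    {"rx": 0,"ry": 0,"rz": 0,"dx": 0,"dy": -0.0001,"dz": -0.0024,"gripper": 0},
    {"rx": -1,"ry": 0,"rz": 0,"dx": 0,"dy": 0.0021,"dz": 0.001,"gripper": 0},
    {"rx": -1,"ry": 0,"rz": 0,"dx": 0,"dy": 0.0021,"dz": 0.001,"gripper": 0},
    {"rx": -1,"ry": 0,"rz": 0,"dx": 0,"dy": 0.0021,"dz": 0.001,"gripper": 0},
    {"rx": 0,"ry": 0,"rz": 0,"dx": 0,"dy": 0,"dz": 0,"gripper": 0},
    {"rx": 0,"ry": 0,"rz": 0,"dx": 0,"dy": 0,"dz": 0,"gripper": 0},
    {"rx": 0,"ry": 0,"rz": 0,"dx": 0,"dy": 0,"dz": 0,"gripper": 0},
    {"rx": 0,"ry": 0,"rz": 0,"dx": 0,"dy": 0,"dz": 0,"gripper": 0},
  ],
)

```text
time_s: 11.72
tool_pos: [0.605, -0.0622, 0.0657]
ee_rot: [0.46, -0.535, 0.537, -0.462]
ft_force: [7.4, -0.8, 0.9]
grip_width: 0.0172
```

```bash
python3 - <<'E'
from mv import *
show()
M=scoop_now();n=M[:3,:3]@[.05,0,0]+M[:3,3];print("nose",np.round(n,4),np.round(Rz(-BIN[2])@(n-[BIN[0],BIN[1],0]),4))
way([scoop_rear(-.012,0,.0095,np.radians(10)),scoop_rear(-.012,0,.012,np.radians(20)),scoop_rear(-.01,0,.12,np.radians(20))])
E
```

```text
t 11.72 p [ 0.605  -0.0622  0.0657] q [ 0.06  0.51 -0.08  1.89  0.06  0.75 -1.78] F [ 7.4 -0.8  0.9] M [-0.35 -1.77  0.35] w 0.0172
[[-0.15, 0.003, 0.989], [-0.989, -0.0, -0.15], [-0.0, -1.0, 0.003]]
nose [ 0.471  -0.0413  0.0089] [-0.1001  0.      0.0089]
[ 0.6122 -0.0633  0.0573]
rotvec deg(tool) [-10.09   0.03  -0.05]
shift mm in present axes [0.  8.4 7.3]  in goal axes [0.  7.  8.6]
[ 0.6196 -0.0644  0.0496]
rotvec deg(tool) [-10.    -0.01   0.  ]
shift mm in present axes [-0.   6.3  8.7]  in goal axes [-0.   4.7  9.7]
[ 0.6215 -0.0647  0.1576]
rotvec deg(tool) [0. 0. 0.]
shift mm in present axes [ 1.000e-01 -1.022e+02 -3.500e+01]  in goal axes [ 1.000e-01 -1.022e+02 -3.500e+01]
```

>>> carry_out(
  plan=[
    {"rx": -2,"ry": 0,"rz": 0,"dx": 0,"dy": 0.0012,"dz": 0.002,"gripper": 0},
    {"rx": -2,"ry": 0,"rz": 0,"dx": 0,"dy": 0.0012,"dz": 0.002,"gripper": 0},
    {"rx": -2,"ry": 0,"rz": 0,"dx": 0,"dy": 0.0012,"dz": 0.002,"gripper": 0},
    {"rx": -2,"ry": 0,"rz": 0,"dx": 0,"dy": 0.0012,"dz": 0.002,"gripper": 0},
    {"rx": -2,"ry": 0,"rz": 0,"dx": 0,"dy": 0.0012,"dz": 0.002,"gripper": 0},
    {"rx": -2,"ry": 0,"rz": 0,"dx": 0,"dy": 0.0009,"dz": 0.002,"gripper": 0},
    {"rx": -2,"ry": 0,"rz": 0,"dx": 0,"dy": 0.0009,"dz": 0.002,"gripper": 0},
    {"rx": -2,"ry": 0,"rz": 0,"dx": 0,"dy": 0.0009,"dz": 0.002,"gripper": 0},
    {"rx": -2,"ry": 0,"rz": 0,"dx": 0,"dy": 0.0009,"dz": 0.002,"gripper": 0},
    {"rx": -2,"ry": 0,"rz": 0,"dx": 0,"dy": 0.0009,"dz": 0.002,"gripper": 0},
  ],
)

```text
time_s: 12.55
tool_pos: [0.6211, -0.0648, 0.0513]
ee_rot: [-0.534, 0.622, -0.434, 0.373]
ft_force: [-0.6, -0.1, -3.2]
grip_width: 0.0169
```

```bash
python3 - <<'E'
from mv import *
show()
M=scoop_now();n=M[:3,:3]@[.05,0,0]+M[:3,3];print("nose",np.round(n,4),np.round(Rz(-BIN[2])@(n-[BIN[0],BIN[1],0]),4))
way([scoop_rear(-.01,0,.12,np.radians(20))])
T=env.camera("top");crop(T,(310,110,100,100),5,"sw3")
E
```

```text
t 12.55 p [ 0.6211 -0.0648  0.0513] q [ 0.08  0.73 -0.08  1.56  0.01  1.2  -1.72] F [-0.6 -0.1 -3.2] M [-0.12 -0.84  0.01] w 0.0169
[[-0.15, -0.341, 0.928], [-0.989, 0.052, -0.141], [0.0, -0.939, -0.345]]
nose [ 0.476  -0.0422  0.0451] [-0.095  -0.0001  0.0451]
[ 0.6215 -0.0647  0.1576]
rotvec deg(tool) [ 0.22 -0.   -0.04]
shift mm in present axes [ -0.1 -99.9 -36.3]  in goal axes [  -0.1 -100.   -35.9]
```

View pics/sw3.png

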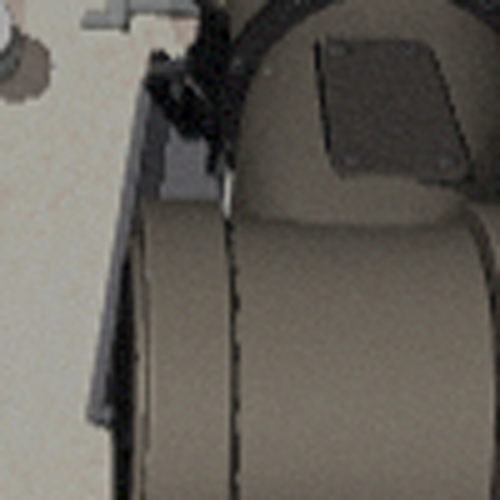

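>>> carry_out(
  plan=[
    {"rx": 0,"ry": 0,"rz": 0,"dx": 0,"dy": -0.005,"dz": -0.001,"gripper": 0},
    {"rx": 0,"ry": 0,"rz": 0,"dx": 0,"dy": -0.01,"dz": -0.0036,"gripper": 0},
    {"rx": 0,"ry": 0,"rz": 0,"dx": 0,"dy": -0.012,"dz": -0.0044,"gripper": 0},
    {"rx": 0,"ry": 0,"rz": 0,"dx": 0,"dy": -0.013,"dz": -0.0047,"gripper": 0},
    {"rx": 0,"ry": 0,"rz": 0,"dx": 0,"dy": -0.013,"dz": -0.0047,"gripper": 0},
    {"rx": 0,"ry": 0,"rz": 0,"dx": 0,"dy": -0.013,"dz": -0.0047,"gripper": 0},
    {"rx": 0,"ry": 0,"rz": 0,"dx": 0,"dy": -0.012,"dz": -0.0044,"gripper": 0},
    {"rx": 0,"ry": 0,"rz": 0,"dx": 0,"dy": -0.01,"dz": -0.0036,"gripper": 0},
    {"rx": 0,"ry": 0,"rz": 0,"dx": 0,"dy": -0.006,"dz": -0.002,"gripper": 0},
    {"rx": 0,"ry": 0,"rz": 0,"dx": 0,"dy": -0.002,"dz": -0.001,"gripper": 0},
  ],
)

```text
time_s: 13.43
tool_pos: [0.6229, -0.065, 0.1551]
ee_rot: [-0.534, 0.621, -0.435, 0.374]
ft_force: [-0.7, -0.3, -3.8]
grip_width: 0.0169
```

```bash
python3 - <<'E'
from mv import *
show()
S=env.camera("scene");crop(S,(240,150,130,110),6,"li1")
T=env.camera("top");crop(T,(280,80,130,130),4,"li1t")
E
```

```text
t 13.43 p [ 0.6229 -0.065   0.1551] q [ 0.08  0.62 -0.08  1.51 -0.    1.36 -1.72] F [-0.7 -0.3 -3.8] M [-0.13 -0.81  0.03] w 0.0169
[[-0.15, -0.337, 0.93], [-0.989, 0.051, -0.141], [-0.0, -0.94, -0.341]]
```

View pics/li1.png

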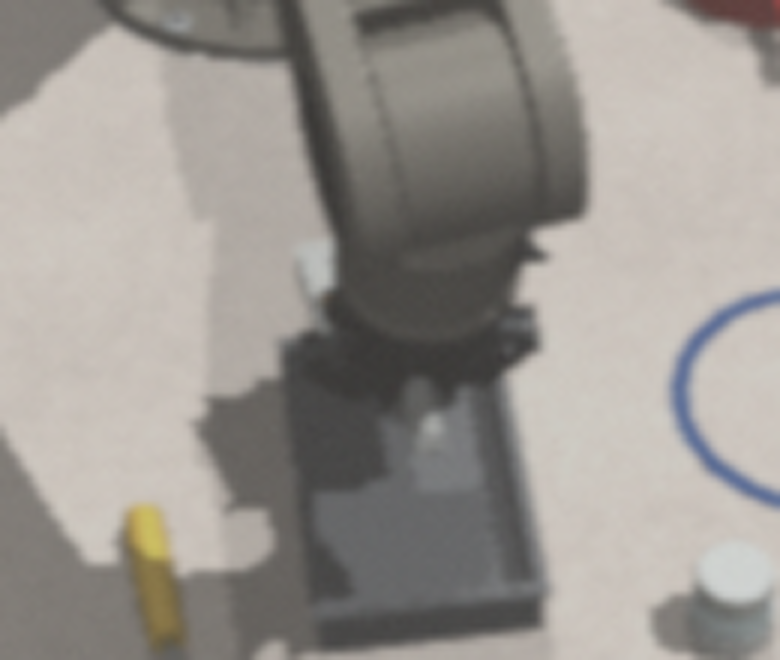

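View pics/li1t.png

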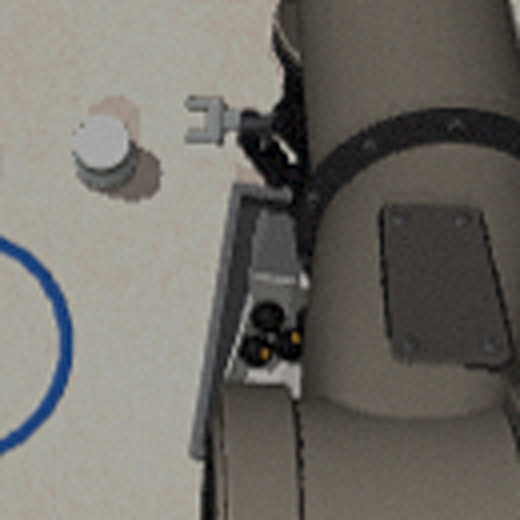

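```bash
cat >> mv.py <<'E'
def scoop_at(n,yaw,up):
    R=Rz(yaw)@Ry(-np.radians(up)); return np.array(n)-R@[.05,0,0],R
E
python3 - <<'E'
from mv import *
M=scoop_now();n=M[:3,:3]@[.05,0,0]+M[:3,3];print(np.round(n,4))
way([scoop_at([.583,.416,.155],3.24,20),scoop_at([.583,.416,.155],3.24,6),scoop_at([.583,.416,.05],3.24,6),scoop_at([.583,.416,.045],3.24,-35)])
E
```

```text
[ 0.4773 -0.0424  0.1472]
[0.7292 0.43   0.1618]
rotvec deg(tool) [  0.05 -13.43  -4.92]
shift mm in present axes [-505.4  -18.1   26.5]  in goal axes [-482.   -60.7  142.9]
[0.7232 0.4294 0.1971]
rotvec deg(tool) [ 1.4e+01  1.0e-02 -0.0e+00]
shift mm in present axes [  0.  -31.2 -17.7]  in goal axes [  0.  -34.5  -9.6]
[0.7232 0.4294 0.0921]
rotvec deg(tool) [0. 0. 0.]
shift mm in present axes [-1.000e-01  1.044e+02  1.090e+01]  in goal axes [-1.000e-01  1.044e+02  1.090e+01]
[0.6614 0.4233 0.1692]
rotvec deg(tool) [ 4.1e+01  3.0e-02 -0.0e+00]
shift mm in present axes [  0.1 -70.2 -69.8]  in goal axes [  0.1 -98.8  -6.6]
```

>>> carry_out(
  plan=[
    {"rx": 0,"ry": 0,"rz": 0,"dx": -0.01,"dy": -0.0009,"dz": 0.0013,"gripper": 0},
    {"rx": 0,"ry": 0,"rz": 0,"dx": -0.02,"dy": -0.0009,"dz": 0.0013,"gripper": 0},
    {"rx": 0,"ry": 0,"rz": 0,"dx": -0.028,"dy": -0.0009,"dz": 0.0013,"gripper": 0},
    {"rx": 0,"ry": 0,"rz": 0,"dx": -0.032,"dy": -0.0009,"dz": 0.0013,"gripper": 0},
    {"rx": 0,"ry": 0,"rz": 0,"dx": -0.032,"dy": -0.0009,"dz": 0.0013,"gripper": 0},
    {"rx": 0,"ry": 0,"rz": 0,"dx": -0.032,"dy": -0.0009,"dz": 0.0013,"gripper": 0},
    {"rx": 0,"ry": 0,"rz": 0,"dx": -0.032,"dy": -0.0009,"dz": 0.0013,"gripper": 0},
    {"rx": 0,"ry": 0,"rz": 0,"dx": -0.032,"dy": -0.0009,"dz": 0.0013,"gripper": 0},
    {"rx": 0,"ry": 0,"rz": 0,"dx": -0.032,"dy": -0.0009,"dz": 0.0013,"gripper": 0},
    {"rx": 0,"ry": 0,"rz": 0,"dx": -0.032,"dy": -0.0009,"dz": 0.0013,"gripper": 0},
  ],
)

```text
time_s: 14.37
tool_pos: [0.6795, 0.2139, 0.1567]
ee_rot: [-0.534, 0.621, -0.435, 0.373]
ft_force: [0.6, -1.1, -3.1]
grip_width: 0.0173
```

>>> carry_out(
  plan=[
    {"rx": 0,"ry": 0,"rz": 0,"dx": -0.032,"dy": -0.0009,"dz": 0.0013,"gripper": 0},
    {"rx": 0,"ry": 0,"rz": 0,"dx": -0.032,"dy": -0.0009,"dz": 0.0013,"gripper": 0},
    {"rx": 0,"ry": 0,"rz": 0,"dx": -0.032,"dy": -0.0009,"dz": 0.0013,"gripper": 0},
    {"rx": 0,"ry": 0,"rz": 0,"dx": -0.032,"dy": -0.0009,"dz": 0.0013,"gripper": 0},
    {"rx": 0,"ry": 0,"rz": 0,"dx": -0.028,"dy": -0.0009,"dz": 0.0013,"gripper": 0},
    {"rx": 0,"ry": 0,"rz": 0,"dx": -0.025,"dy": -0.0009,"dz": 0.0013,"gripper": 0},
    {"rx": 0,"ry": 0,"rz": 0,"dx": -0.02,"dy": -0.0009,"dz": 0.0013,"gripper": 0},
    {"rx": 0,"ry": 0,"rz": 0,"dx": -0.012,"dy": -0.0009,"dz": 0.0013,"gripper": 0},
    {"rx": 0,"ry": 0,"rz": 0,"dx": -0.008,"dy": -0.0009,"dz": 0.0013,"gripper": 0},
    {"rx": 0,"ry": 0,"rz": 0,"dx": -0.002,"dy": 0,"dz": 0,"gripper": 0},
  ],
)

```text
time_s: 15.2
tool_pos: [0.7258, 0.4325, 0.1592]
ee_rot: [-0.535, 0.621, -0.434, 0.374]
ft_force: [-0.8, -0.3, -2.5]
grip_width: 0.0172
```

```bash
python3 - <<'E'
from mv import *
show()
way([scoop_at([.583,.416,.155],3.24,20),scoop_at([.583,.416,.155],3.24,6)])
S=env.camera("scene");crop(S,(330,130,140,110),5,"d0")
T=env.camera("top");crop(T,(100,50,240,180),3,"d0t")
E
```

```text
t 15.2 p [0.7258 0.4325 0.1592] q [-0.47  0.97 -0.15  0.84 -0.1   1.6  -2.28] F [-0.8 -0.3 -2.5] M [-0.1  -0.78 -0.02] w 0.0172
[[-0.148, -0.341, 0.928], [-0.989, 0.05, -0.139], [0.001, -0.939, -0.344]]
[0.7292 0.43   0.1618]
rotvec deg(tool) [  0.2  -13.32  -4.87]
shift mm in present axes [ 2.1 -3.7  2.6]  in goal axes [ 2.9 -3.5  2.1]
[0.7232 0.4294 0.1971]
rotvec deg(tool) [ 1.4e+01  1.0e-02 -0.0e+00]
shift mm in present axes [  0.  -31.2 -17.7]  in goal axes [  0.  -34.5  -9.6]
```

View pics/d0.png

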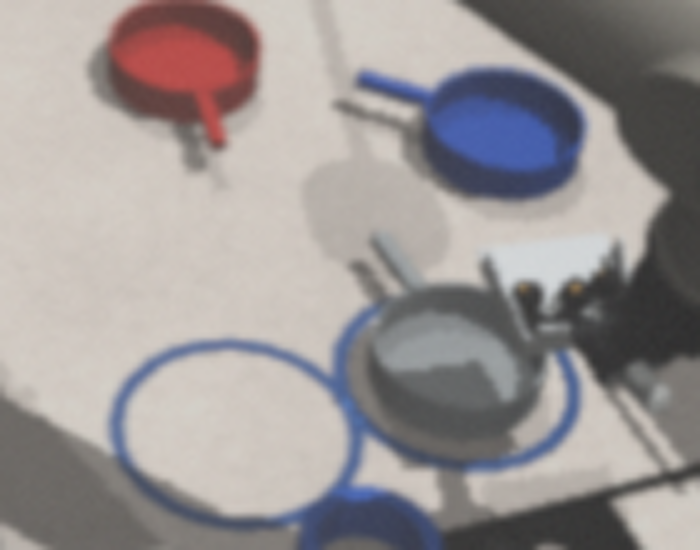

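View pics/d0t.png

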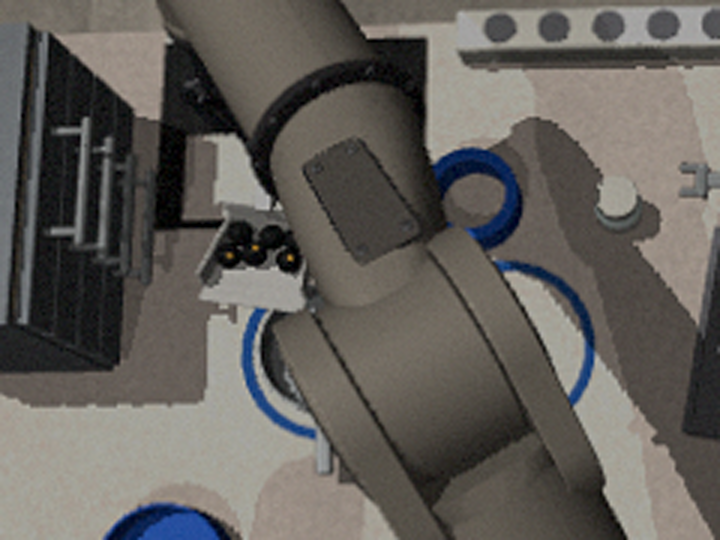

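>>> carry_out(
  plan=[
    {"rx": 0,"ry": -2.66,"rz": -0.97,"dx": 0.0005,"dy": -0.0007,"dz": 0.0005,"gripper": 0},
    {"rx": 0,"ry": -2.66,"rz": -0.97,"dx": 0.0005,"dy": -0.0007,"dz": 0.0005,"gripper": 0},
    {"rx": 0,"ry": -2.66,"rz": -0.97,"dx": 0.0005,"dy": -0.0007,"dz": 0.0005,"gripper": 0},
    {"rx": 0,"ry": -2.66,"rz": -0.97,"dx": 0.0005,"dy": -0.0007,"dz": 0.0005,"gripper": 0},
    {"rx": 0,"ry": -2.66,"rz": -0.97,"dx": 0.0005,"dy": -0.0007,"dz": 0.0005,"gripper": 0},
    {"rx": 2,"ry": 0,"rz": 0,"dx": 0,"dy": -0.005,"dz": -0.0014,"gripper": 0},
    {"rx": 3,"ry": 0,"rz": 0,"dx": 0,"dy": -0.0074,"dz": -0.0021,"gripper": 0},
    {"rx": 3,"ry": 0,"rz": 0,"dx": 0,"dy": -0.0074,"dz": -0.0021,"gripper": 0},
    {"rx": 3,"ry": 0,"rz": 0,"dx": 0,"dy": -0.0074,"dz": -0.0021,"gripper": 0},
    {"rx": 3,"ry": 0,"rz": 0,"dx": 0,"dy": -0.0074,"dz": -0.0021,"gripper": 0},
  ],
)

```text
time_s: 16.13
tool_pos: [0.7297, 0.426, 0.1999]
ee_rot: [0.549, -0.499, 0.451, -0.496]
ft_force: [-0.9, -0.2, -3.0]
grip_width: 0.017
```

```bash
python3 - <<'E'
from mv import *
show()
M=scoop_now();n=M[:3,:3]@[.05,0,0]+M[:3,3];print(np.round(n,4))
way([scoop_at([.583,.416,.05],3.24,6)])
E
```

```text
t 16.13 p [0.7297 0.426  0.1999] q [-0.52  0.81 -0.14  1.03  0.05  1.4  -2.11] F [-0.9 -0.2 -3. ] M [ 0.05 -0.4   0.02] w 0.017
[[0.095, -0.102, 0.99], [-0.995, -0.01, 0.095], [0.0, -0.995, -0.102]]
[0.5895 0.4131 0.1576]
[0.7232 0.4294 0.0921]
rotvec deg(tool) [-0.08 -0.19 -0.04]
shift mm in present axes [ -4.  107.9   4.9]  in goal axes [ -4.1 107.9   5.1]
```

>>> carry_out(
  plan=[
    {"rx": 0,"ry": 0,"rz": 0,"dx": -0.0005,"dy": 0.006,"dz": 0.0005,"gripper": 0},
    {"rx": 0,"ry": 0,"rz": 0,"dx": -0.0005,"dy": 0.012,"dz": 0.0005,"gripper": 0},
    {"rx": 0,"ry": 0,"rz": 0,"dx": -0.0005,"dy": 0.015,"dz": 0.0005,"gripper": 0},
    {"rx": 0,"ry": 0,"rz": 0,"dx": -0.0005,"dy": 0.015,"dz": 0.0005,"gripper": 0},
    {"rx": 0,"ry": 0,"rz": 0,"dx": -0.0005,"dy": 0.015,"dz": 0.0005,"gripper": 0},
    {"rx": 0,"ry": 0,"rz": 0,"dx": -0.0005,"dy": 0.015,"dz": 0.0005,"gripper": 0},
    {"rx": 0,"ry": 0,"rz": 0,"dx": -0.0005,"dy": 0.013,"dz": 0.0005,"gripper": 0},
    {"rx": 0,"ry": 0,"rz": 0,"dx": -0.0005,"dy": 0.009,"dz": 0.0005,"gripper": 0},
    {"rx": 0,"ry": 0,"rz": 0,"dx": 0,"dy": 0.0059,"dz": 0.001,"gripper": 0},
    {"rx": 0,"ry": 0,"rz": 0,"dx": 0,"dy": 0.002,"dz": 0,"gripper": 0},
  ],
)

```text
time_s: 16.97
tool_pos: [0.7227, 0.4304, 0.0903]
ee_rot: [0.551, -0.5, 0.45, -0.495]
ft_force: [-0.2, -0.7, -2.4]
grip_width: 0.0171
```

```bash
python3 - <<'E'
from mv import *
show()
M=scoop_now();n=M[:3,:3]@[.05,0,0]+M[:3,3];print(np.round(n,4))
way([scoop_at([.580,.416,.047],3.24,a) for a in (0,-6,-15,-30)])
S=env.camera("scene");crop(S,(350,140,120,90),6,"d1")
E
```

```text
t 16.97 p [0.7227 0.4304 0.0903] q [-0.52  0.88 -0.15  1.13  0.07  1.23 -2.12] F [-0.2 -0.7 -2.4] M [ 0.03 -0.37  0.  ] w 0.0171
[[0.096, -0.105, 0.99], [-0.995, -0.011, 0.095], [0.001, -0.994, -0.106]]
[0.5824 0.4173 0.0485]
[0.7151 0.4289 0.1036]
rotvec deg(tool) [ 6.12 -0.13 -0.  ]
shift mm in present axes [  0.8 -12.4  -9.1]  in goal axes [  0.8 -13.3  -7.7]
[0.7085 0.4282 0.1175]
rotvec deg(tool) [ 6.  0. -0.]
shift mm in present axes [  0.  -13.9  -6.6]  in goal axes [  0.  -14.5  -5.2]
[0.6959 0.427  0.1368]
rotvec deg(tool) [ 9.    0.01 -0.  ]
shift mm in present axes [  0.  -20.5 -10.5]  in goal axes [  0.  -21.9  -7.2]
[0.6688 0.4243 0.1639]
rotvec deg(tool) [ 1.5e+01  1.0e-02 -0.0e+00]
shift mm in present axes [  0.  -33.2 -19.2]  in goal axes [  0.  -37.1 -10. ]
```

View pics/d1.png

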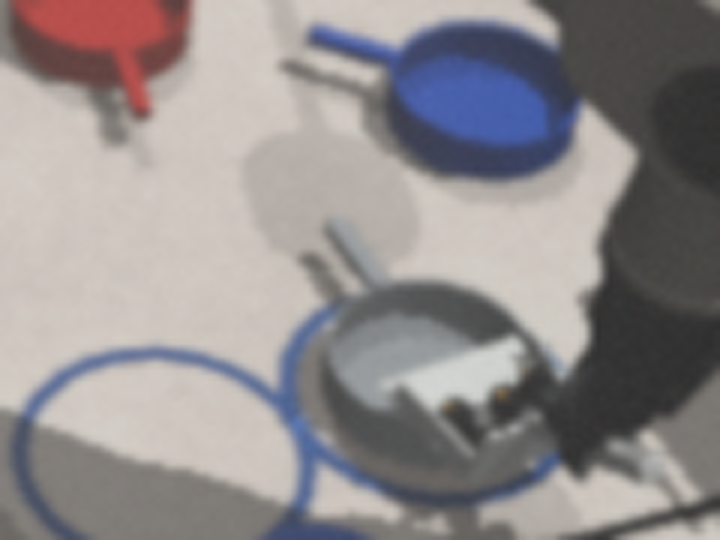

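>>> carry_out(
  plan=[
    {"rx": 1.5,"ry": 0,"rz": 0,"dx": 0.0002,"dy": -0.0033,"dz": -0.0019,"gripper": 0},
    {"rx": 1.5,"ry": 0,"rz": 0,"dx": 0.0002,"dy": -0.0033,"dz": -0.0019,"gripper": 0},
    {"rx": 1.5,"ry": 0,"rz": 0,"dx": 0.0002,"dy": -0.0033,"dz": -0.0019,"gripper": 0},
    {"rx": 1.5,"ry": 0,"rz": 0,"dx": 0.0002,"dy": -0.0033,"dz": -0.0019,"gripper": 0},
    {"rx": 1,"ry": 0,"rz": 0,"dx": 0,"dy": -0.0024,"dz": -0.0009,"gripper": 0},
    {"rx": 1,"ry": 0,"rz": 0,"dx": 0,"dy": -0.0024,"dz": -0.0009,"gripper": 0},
    {"rx": 1,"ry": 0,"rz": 0,"dx": 0,"dy": -0.0024,"dz": -0.0009,"gripper": 0},
    {"rx": 1,"ry": 0,"rz": 0,"dx": 0,"dy": -0.0024,"dz": -0.0009,"gripper": 0},
    {"rx": 1,"ry": 0,"rz": 0,"dx": 0,"dy": -0.0024,"dz": -0.0009,"gripper": 0},
    {"rx": 1,"ry": 0,"rz": 0,"dx": 0,"dy": -0.0024,"dz": -0.0009,"gripper": 0},
  ],
)

```text
time_s: 17.85
tool_pos: [0.7103, 0.4284, 0.1197]
ee_rot: [-0.495, 0.449, -0.5, 0.55]
ft_force: [0.6, -0.5, -2.2]
grip_width: 0.0171
```

>>> carry_out(
  plan=[
    {"rx": 1.5,"ry": 0,"rz": 0,"dx": 0,"dy": -0.0036,"dz": -0.0012,"gripper": 0},
    {"rx": 1.5,"ry": 0,"rz": 0,"dx": 0,"dy": -0.0036,"dz": -0.0012,"gripper": 0},
    {"rx": 1.5,"ry": 0,"rz": 0,"dx": 0,"dy": -0.0036,"dz": -0.0012,"gripper": 0},
    {"rx": 1.5,"ry": 0,"rz": 0,"dx": 0,"dy": -0.0036,"dz": -0.0012,"gripper": 0},
    {"rx": 1.5,"ry": 0,"rz": 0,"dx": 0,"dy": -0.0036,"dz": -0.0012,"gripper": 0},
    {"rx": 1.5,"ry": 0,"rz": 0,"dx": 0,"dy": -0.0036,"dz": -0.0012,"gripper": 0},
    {"rx": 2,"ry": 0,"rz": 0,"dx": 0,"dy": -0.005,"dz": -0.0013,"gripper": 0},
    {"rx": 2,"ry": 0,"rz": 0,"dx": 0,"dy": -0.005,"dz": -0.0013,"gripper": 0},
    {"rx": 2,"ry": 0,"rz": 0,"dx": 0,"dy": -0.005,"dz": -0.0013,"gripper": 0},
    {"rx": 2,"ry": 0,"rz": 0,"dx": 0,"dy": -0.005,"dz": -0.0013,"gripper": 0},
  ],
)

```text
time_s: 18.68
tool_pos: [0.6884, 0.4265, 0.1575]
ee_rot: [-0.408, 0.371, -0.561, 0.618]
ft_force: [-0.6, 0.9, -2.2]
grip_width: 0.0172
```

```bash
python3 - <<'E'
from mv import *
show()
M=scoop_now();n=M[:3,:3]@[.05,0,0]+M[:3,3];print(np.round(n,4))
S=env.camera("scene");crop(S,(350,140,120,90),6,"d2")
way([scoop_at([.580,.416,.047],3.24,a) for a in (-35,)])
E
```

```text
t 18.68 p [0.6884 0.4265 0.1575] q [-0.75  0.55  0.03  1.65  0.37  0.65 -2.47] F [-0.6  0.9 -2.2] M [-0.03  0.41 -0.06] w 0.0172
[[0.096, 0.391, 0.915], [-0.995, 0.038, 0.088], [-0.001, -0.92, 0.393]]
[0.5861 0.4172 0.0523]
[0.6584 0.4233 0.1712]
rotvec deg(tool) [11.82 -0.07 -0.08]
shift mm in present axes [  1.2 -23.6 -21.3]  in goal axes [  1.2 -27.5 -16.1]
```

View pics/d2.png

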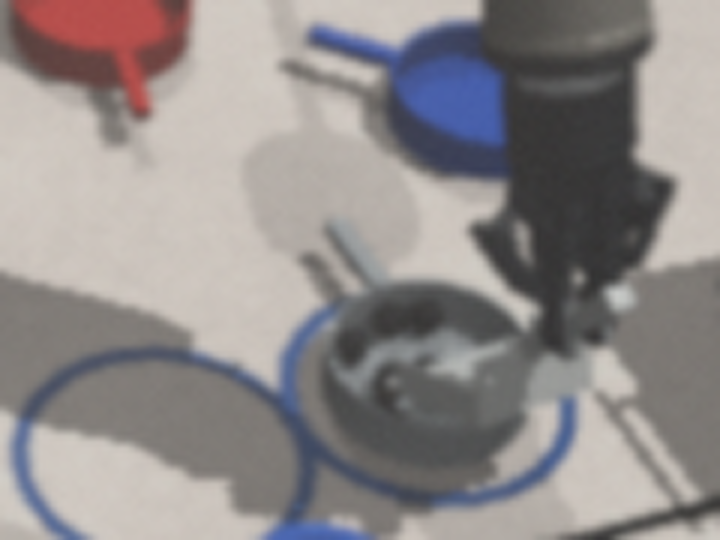

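>>> carry_out(
  plan=[
    {"rx": 0,"ry": 0,"rz": 0,"dx": 0,"dy": 0,"dz": 0,"gripper": 0},
    {"rx": 0,"ry": 0,"rz": 0,"dx": 0,"dy": 0,"dz": 0,"gripper": 0},
    {"rx": 0,"ry": 0,"rz": 0,"dx": 0,"dy": -0.005,"dz": 0.002,"gripper": 0},
    {"rx": 0,"ry": 0,"rz": 0,"dx": 0,"dy": -0.0092,"dz": 0.0039,"gripper": 0},
    {"rx": 0,"ry": 0,"rz": 0,"dx": 0,"dy": -0.0138,"dz": 0.0059,"gripper": 0},
    {"rx": 0,"ry": 0,"rz": 0,"dx": 0,"dy": -0.0138,"dz": 0.0059,"gripper": 0},
    {"rx": 0,"ry": 0,"rz": 0,"dx": 0,"dy": -0.0138,"dz": 0.0059,"gripper": 0},
    {"rx": 0,"ry": 0,"rz": 0,"dx": 0,"dy": -0.0138,"dz": 0.0059,"gripper": 0},
    {"rx": 0,"ry": 0,"rz": 0,"dx": 0,"dy": -0.0092,"dz": 0.0039,"gripper": 0},
    {"rx": 0,"ry": 0,"rz": 0,"dx": 0,"dy": 0,"dz": 0,"gripper": 0},
  ],
)

```text
time_s: 19.57
tool_pos: [0.69, 0.4268, 0.2459]
ee_rot: [-0.407, 0.371, -0.561, 0.618]
ft_force: [0.8, 0.7, -2.1]
grip_width: 0.017
```

```bash
python3 - <<'E'
from mv import *
show()
S=env.camera("scene");crop(S,(350,140,120,90),6,"d3")
T=env.camera("top");cv2.imwrite("pics/d3t.png",T["image"][:,:,::-1])
E
```

```text
t 19.57 p [0.69   0.4268 0.2459] q [-0.73  0.47  0.    1.57  0.33  0.8  -2.4 ] F [ 0.8  0.7 -2.1] M [-0.    0.46  0.03] w 0.017
[[0.095, 0.392, 0.915], [-0.995, 0.04, 0.087], [-0.002, -0.919, 0.394]]
```

View pics/d3.png

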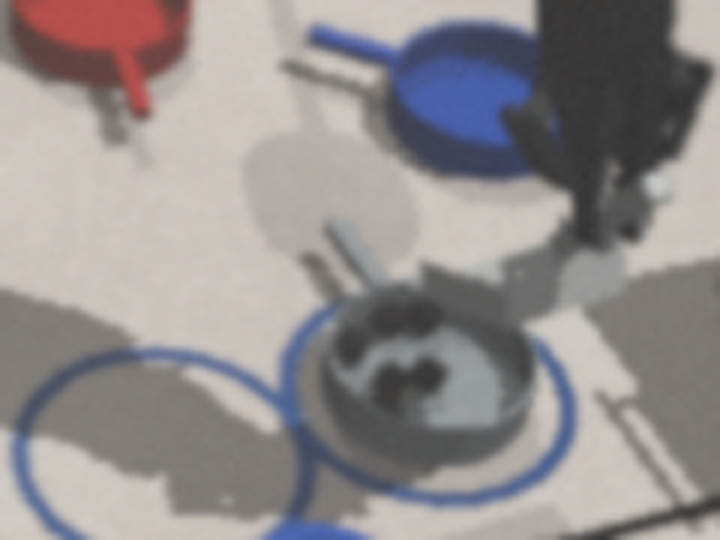

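View pics/d3t.png

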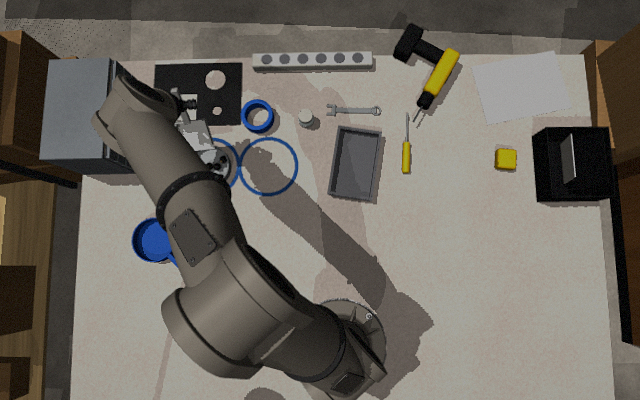

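```bash
python3 - <<'E'
from mv import *
M=scoop_now();n=M[:3,:3]@[.05,0,0]+M[:3,3];print(np.round(n,4))
n2=[n[0],n[1],n[2]]
way([scoop_at(n2,3.24,0),([.5125,-.3415,.12],Rz(3.24)),([.5125,-.3415,.12],Rz(3.4034)),([.5125,-.3415,.002],Rz(3.4034))])
E
```

```text
[0.5864 0.4169 0.1375]
[0.7215 0.4298 0.1941]
rotvec deg(tool) [-2.295e+01 -1.700e-01 -2.000e-02]
shift mm in present axes [-0.4 57.4 11.3]  in goal axes [-0.4 48.5 32.8]
[ 0.5978 -0.3336  0.1766]
rotvec deg(tool) [0. 0. 0.]
shift mm in present axes [ 747.5   17.9 -198.1]  in goal axes [ 747.5   17.9 -198.1]
[ 0.5954 -0.3198  0.1766]
rotvec deg(tool) [ 0.01 -9.36  0.01]
shift mm in present axes [-13.9  -0.   -1.1]  in goal axes [-13.9  -0.    1.2]
[ 0.5954 -0.3198  0.0586]
rotvec deg(tool) [0. 0. 0.]
shift mm in present axes [-1.00e-01  1.18e+02 -1.00e-01]  in goal axes [-1.00e-01  1.18e+02 -1.00e-01]
```

>>> carry_out(
  plan=[
    {"rx": -4.6,"ry": 0,"rz": 0,"dx": 0,"dy": 0.0097,"dz": 0.0066,"gripper": 0},
    {"rx": -4.6,"ry": 0,"rz": 0,"dx": 0,"dy": 0.0097,"dz": 0.0066,"gripper": 0},
    {"rx": -4.6,"ry": 0,"rz": 0,"dx": 0,"dy": 0.0097,"dz": 0.0066,"gripper": 0},
    {"rx": -4.6,"ry": 0,"rz": 0,"dx": 0,"dy": 0.0097,"dz": 0.0066,"gripper": 0},
    {"rx": -4.6,"ry": 0,"rz": 0,"dx": 0,"dy": 0.0097,"dz": 0.0066,"gripper": 0},
    {"rx": 0,"ry": 0,"rz": 0,"dx": 0.01,"dy": 0,"dz": -0.0026,"gripper": 0},
    {"rx": 0,"ry": 0,"rz": 0,"dx": 0.02,"dy": 0,"dz": -0.0053,"gripper": 0},
    {"rx": 0,"ry": 0,"rz": 0,"dx": 0.03,"dy": 0,"dz": -0.008,"gripper": 0},
    {"rx": 0,"ry": 0,"rz": 0,"dx": 0.035,"dy": 0,"dz": -0.0093,"gripper": 0},
    {"rx": 0,"ry": 0,"rz": 0,"dx": 0.035,"dy": 0,"dz": -0.0093,"gripper": 0},
  ],
)

```text
time_s: 20.5
tool_pos: [0.7089, 0.2966, 0.2016]
ee_rot: [0.524, -0.475, 0.475, -0.523]
ft_force: [1.4, -0.5, -1.4]
grip_width: 0.0171
```

>>> carry_out(
  plan=[
    {"rx": 0,"ry": 0,"rz": 0,"dx": 0.035,"dy": 0,"dz": -0.0093,"gripper": 0},
    {"rx": 0,"ry": 0,"rz": 0,"dx": 0.035,"dy": 0,"dz": -0.0093,"gripper": 0},
    {"rx": 0,"ry": 0,"rz": 0,"dx": 0.035,"dy": 0,"dz": -0.0093,"gripper": 0},
    {"rx": 0,"ry": 0,"rz": 0,"dx": 0.035,"dy": 0,"dz": -0.0093,"gripper": 0},
    {"rx": 0,"ry": 0,"rz": 0,"dx": 0.035,"dy": 0,"dz": -0.0093,"gripper": 0},
    {"rx": 0,"ry": 0,"rz": 0,"dx": 0.035,"dy": 0,"dz": -0.0093,"gripper": 0},
    {"rx": 0,"ry": 0,"rz": 0,"dx": 0.035,"dy": 0,"dz": -0.0093,"gripper": 0},
    {"rx": 0,"ry": 0,"rz": 0,"dx": 0.035,"dy": 0,"dz": -0.0093,"gripper": 0},
    {"rx": 0,"ry": 0,"rz": 0,"dx": 0.035,"dy": 0,"dz": -0.0093,"gripper": 0},
    {"rx": 0,"ry": 0,"rz": 0,"dx": 0.035,"dy": 0,"dz": -0.0093,"gripper": 0},
  ],
)

```text
time_s: 21.33
tool_pos: [0.6499, -0.0612, 0.2027]
ee_rot: [0.524, -0.475, 0.475, -0.523]
ft_force: [0.7, 0.4, -1.2]
grip_width: 0.0171
```

>>> carry_out(
  plan=[
    {"rx": 0,"ry": 0,"rz": 0,"dx": 0.035,"dy": 0,"dz": -0.0093,"gripper": 0},
    {"rx": 0,"ry": 0,"rz": 0,"dx": 0.035,"dy": 0,"dz": -0.0093,"gripper": 0},
    {"rx": 0,"ry": 0,"rz": 0,"dx": 0.035,"dy": 0,"dz": -0.0093,"gripper": 0},
    {"rx": 0,"ry": 0,"rz": 0,"dx": 0.035,"dy": 0,"dz": -0.0093,"gripper": 0},
    {"rx": 0,"ry": 0,"rz": 0,"dx": 0.035,"dy": 0,"dz": -0.0093,"gripper": 0},
    {"rx": 0,"ry": 0,"rz": 0,"dx": 0.03,"dy": 0,"dz": -0.008,"gripper": 0},
    {"rx": 0,"ry": -3,"rz": 0,"dx": 0.02,"dy": 0,"dz": -0.006,"gripper": 0},
    {"rx": 0,"ry": -3,"rz": 0,"dx": 0.01,"dy": 0,"dz": -0.003,"gripper": 0},
    {"rx": 0,"ry": -3.4,"rz": 0,"dx": 0,"dy": 0,"dz": 0,"gripper": 0},
    {"rx": 0,"ry": 0,"rz": 0,"dx": 0,"dy": 0,"dz": 0,"gripper": 0},
  ],
)

```text
time_s: 22.17
tool_pos: [0.6099, -0.3005, 0.2025]
ee_rot: [0.561, -0.431, 0.43, -0.561]
ft_force: [0.0, 0.1, -2.1]
grip_width: 0.0175
```

```bash
python3 - <<'E'
from mv import *
show()
way([([.5125,-.3415,.04],Rz(3.4034)),([.5125,-.3415,.0],Rz(3.4034))])
T=env.camera("top");cv2.imwrite("pics/e1.png",T["image"][:,:,::-1])
crop(T,(170,120,140,110),5,"e1c")
E
```

```text
t 22.17 p [ 0.6099 -0.3005  0.2025] q [ 0.37  0.46 -0.01  1.62  0.    1.07 -0.95] F [ 0.   0.1 -2.1] M [ 0.09 -0.15  0.07] w 0.0175
[[0.259, -0.001, 0.966], [-0.966, -0.0, 0.259], [-0.0, -1.0, -0.001]]
[ 0.5954 -0.3198  0.0966]
rotvec deg(tool) [ 0.13 -0.02 -0.06]
shift mm in present axes [ 14.9 105.9 -18.8]  in goal axes [ 14.8 105.9 -19.1]
[ 0.5954 -0.3198  0.0566]
rotvec deg(tool) [0. 0. 0.]
shift mm in present axes [-0. 40. -0.]  in goal axes [-0. 40. -0.]
```

View pics/e1.png

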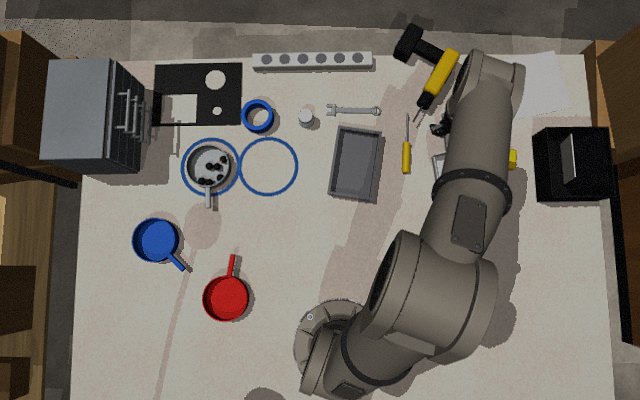

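View pics/e1c.png

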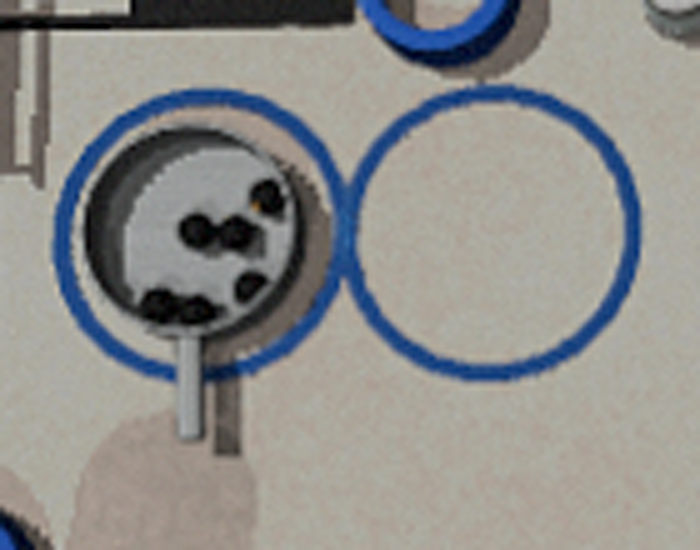

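The crop shows all six knobs in the pan, around (165–270, 195–310), and the bin is empty. Next I'll set the scoop down where it came from.

>>> carry_out(
  plan=[
    {"rx": 0,"ry": 0,"rz": 0,"dx": 0.003,"dy": 0.01,"dz": -0.004,"gripper": 0},
    {"rx": 0,"ry": 0,"rz": 0,"dx": 0.003,"dy": 0.015,"dz": -0.004,"gripper": 0},
    {"rx": 0,"ry": 0,"rz": 0,"dx": 0.003,"dy": 0.018,"dz": -0.004,"gripper": 0},
    {"rx": 0,"ry": 0,"rz": 0,"dx": 0.003,"dy": 0.018,"dz": -0.004,"gripper": 0},
    {"rx": 0,"ry": 0,"rz": 0,"dx": 0.003,"dy": 0.018,"dz": -0.003,"gripper": 0},
    {"rx": 0,"ry": 0,"rz": 0,"dx": 0,"dy": 0.016,"dz": 0,"gripper": 0},
    {"rx": 0,"ry": 0,"rz": 0,"dx": 0,"dy": 0.016,"dz": 0,"gripper": 0},
    {"rx": 0,"ry": 0,"rz": 0,"dx": 0,"dy": 0.016,"dz": 0,"gripper": 0},
    {"rx": 0,"ry": 0,"rz": 0,"dx": 0,"dy": 0.01,"dz": 0,"gripper": 0},
    {"rx": 0,"ry": 0,"rz": 0,"dx": 0,"dy": 0.003,"dz": 0,"gripper": 0},
  ],
)

```text
time_s: 23.05
tool_pos: [0.5952, -0.318, 0.0611]
ee_rot: [0.561, -0.432, 0.43, -0.56]
ft_force: [-0.0, 0.4, -1.4]
grip_width: 0.0171
```

```bash
python3 - <<'E'
from mv import *
show()
way([([.5125,-.3415,.0],Rz(3.4034))])
E
```

```text
t 23.05 p [ 0.5952 -0.318   0.0611] q [ 0.4   0.6  -0.01  1.73  0.01  0.82 -0.92] F [-0.   0.4 -1.4] M [ 0.05 -0.1  -0.07] w 0.0171
[[0.257, -0.003, 0.966], [-0.966, 0.001, 0.257], [-0.002, -1.0, -0.002]]
[ 0.5954 -0.3198  0.0566]
rotvec deg(tool) [ 0.2  -0.11 -0.14]
shift mm in present axes [ 1.8  4.5 -0.3]  in goal axes [ 1.8  4.5 -0.3]
```

>>> carry_out(
  plan=[
    {"rx": 0,"ry": 0,"rz": 0,"dx": 0,"dy": 0.001,"dz": 0,"gripper": 0},
    {"rx": 0,"ry": 0,"rz": 0,"dx": 0,"dy": 0.001,"dz": 0,"gripper": 0},
    {"rx": 0,"ry": 0,"rz": 0,"dx": 0,"dy": 0.001,"dz": 0,"gripper": 0},
    {"rx": 0,"ry": 0,"rz": 0,"dx": 0,"dy": 0.001,"dz": 0,"gripper": 0},
    {"rx": 0,"ry": 0,"rz": 0,"dx": 0,"dy": 0.0005,"dz": 0,"gripper": 0},
    {"rx": 0,"ry": 0,"rz": 0,"dx": 0,"dy": 0,"dz": 0,"gripper": 0},
    {"rx": 0,"ry": 0,"rz": 0,"dx": 0,"dy": 0,"dz": 0,"gripper": 0},
    {"rx": 0,"ry": 0,"rz": 0,"dx": 0,"dy": 0,"dz": 0,"gripper": 0},
    {"rx": 0,"ry": 0,"rz": 0,"dx": 0,"dy": 0,"dz": 0,"gripper": 0},
    {"rx": 0,"ry": 0,"rz": 0,"dx": 0,"dy": 0,"dz": 0,"gripper": 0},
  ],
)

```text
time_s: 23.88
tool_pos: [0.5964, -0.319, 0.0592]
ee_rot: [0.561, -0.431, 0.431, -0.561]
ft_force: [-0.6, -0.6, -1.6]
grip_width: 0.0171
```

```bash
python3 - <<'E'
from mv import *
show()
print(np.round(scoop_now(),4).tolist())
E
```

```text
t 23.88 p [ 0.5964 -0.319   0.0592] q [ 0.4   0.61 -0.01  1.73  0.01  0.81 -0.92] F [-0.6 -0.6 -1.6] M [ 0.03 -0.16 -0.06] w 0.0171
[[0.257, 0.0, 0.966], [-0.966, -0.0, 0.257], [0.0, -1.0, -0.0]]
[[-0.9663, 0.2572, 0.0011, 0.5134], [-0.2572, -0.9663, -0.0003, -0.3405], [0.001, -0.0006, 1.0, 0.0026], [0.0, 0.0, 0.0, 1.0]]
```

>>> carry_out(
  plan=[
    {"rx": 0,"ry": 0,"rz": 0,"dx": 0,"dy": 0.001,"dz": 0,"gripper": 0},
    {"rx": 0,"ry": 0,"rz": 0,"dx": 0,"dy": 0.0008,"dz": 0,"gripper": 0},
    {"rx": 0,"ry": 0,"rz": 0,"dx": 0,"dy": 0.0007,"dz": 0,"gripper": 0},
    {"rx": 0,"ry": 0,"rz": 0,"dx": 0,"dy": 0,"dz": 0,"gripper": 0},
    {"rx": 0,"ry": 0,"rz": 0,"dx": 0,"dy": 0,"dz": 0,"gripper": 0},
    {"rx": 0,"ry": 0,"rz": 0,"dx": 0,"dy": 0,"dz": 0,"gripper": 0},
    {"rx": 0,"ry": 0,"rz": 0,"dx": 0,"dy": 0,"dz": 0,"gripper": 0.025},
    {"rx": 0,"ry": 0,"rz": 0,"dx": 0,"dy": 0,"dz": 0,"gripper": 0.04},
    {"rx": 0,"ry": 0,"rz": 0,"dx": 0,"dy": 0,"dz": 0,"gripper": 0.06},
    {"rx": 0,"ry": 0,"rz": 0,"dx": 0,"dy": 0,"dz": 0,"gripper": 0.06},
  ],
)

```text
time_s: 24.72
tool_pos: [0.5961, -0.3191, 0.0564]
ee_rot: [0.561, -0.431, 0.431, -0.56]
ft_force: [-0.2, -0.2, 0.6]
grip_width: 0.0594
```

>>> carry_out(
  plan=[
    {"rx": 0,"ry": 0,"rz": 0,"dx": 0,"dy": 0,"dz": 0,"gripper": 0.06},
    {"rx": 0,"ry": 0,"rz": 0,"dx": 0,"dy": -0.005,"dz": 0,"gripper": 0.06},
    {"rx": 0,"ry": 0,"rz": 0,"dx": 0,"dy": -0.01,"dz": 0,"gripper": 0.06},
    {"rx": 0,"ry": 0,"rz": 0,"dx": 0,"dy": -0.02,"dz": 0,"gripper": 0.06},
    {"rx": 0,"ry": 0,"rz": 0,"dx": 0,"dy": -0.02,"dz": 0,"gripper": 0.06},
    {"rx": 0,"ry": 0,"rz": 0,"dx": 0,"dy": -0.02,"dz": 0,"gripper": 0.06},
    {"rx": 0,"ry": 0,"rz": 0,"dx": 0,"dy": -0.02,"dz": 0,"gripper": 0.06},
    {"rx": 0,"ry": 0,"rz": 0,"dx": 0,"dy": -0.01,"dz": 0,"gripper": 0.06},
    {"rx": 0,"ry": 0,"rz": 0,"dx": 0,"dy": 0,"dz": 0,"gripper": 0.06},
    {"rx": 0,"ry": 0,"rz": 0,"dx": 0,"dy": 0,"dz": 0,"gripper": 0.06},
  ],
)

```text
time_s: 25.55
tool_pos: [0.5965, -0.319, 0.162]
ee_rot: [-0.561, 0.431, -0.431, 0.561]
ft_force: [-1.1, 0.4, 0.6]
grip_width: 0.0601
```

```bash
python3 - <<'E'
from mv import *
show()
W=env.camera("wrist");im=W["image"][:,:,::-1].copy()
m=sil(W,scoopm(),[.5134,-.3405,3.4034],1)
k,_=cv2.findContours(m,cv2.RETR_EXTERNAL,cv2.CHAIN_APPROX_NONE);cv2.drawContours(im,k,-1,(0,255,0),1)
cv2.imwrite("pics/f1.png",im)
T=env.camera("top")
mk=pick(T,"pan",(207,177));x,f=fit([(T,mk)],panm(),[.568,.416,.06]);print("pan",np.round(x,4),round(f,3))
E
```

```text
t 25.55 p [ 0.5965 -0.319   0.162 ] q [ 0.4   0.49 -0.01  1.66  0.    0.99 -0.92] F [-1.1  0.4  0.6] M [ 0.02 -0.   -0.01] w 0.0601
[[0.257, 0.001, 0.966], [-0.966, -0.001, 0.257], [0.001, -1.0, 0.001]]
pan [0.568  0.415  0.0606] 0.246
```

View pics/f1.png

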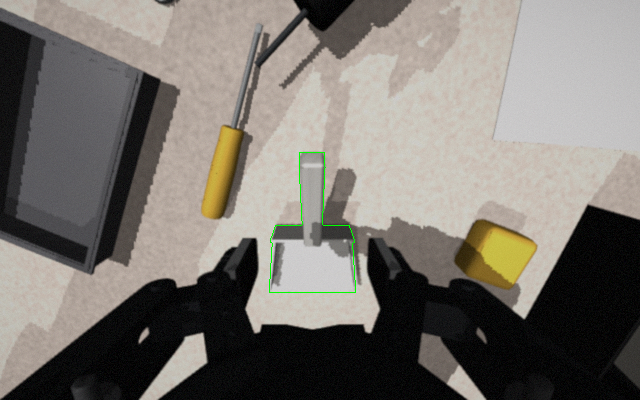

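```bash
cat >> mv.py <<'E'
def pan_tcp(px,py,yaw,z):
    R=Rz(yaw); g=R@[-.105,0,0]+[px,py,z]; return g,down(-R[:,1])
E
python3 - <<'E'
from mv import *
p,R,_=cur()
for z in(.12,.0125):
    g,Rg=pan_tcp(.568,.4155,.062,z);print(np.round(g,4));need(g,Rg,p,R);p,R=g,Rg
E
```

```text
[0.4632 0.409  0.12  ]
rotvec deg(tool) [ 0.09 11.37 -0.04]
shift mm in present axes [-737.2   40.9   59.2]  in goal axes [-734.4   40.4  -87.3]
[0.4632 0.409  0.0125]
rotvec deg(tool) [0. 0. 0.]
shift mm in present axes [  0.  107.5   0. ]  in goal axes [  0.  107.5   0. ]
```

>>> carry_out(
  plan=[
    {"rx": 0,"ry": 0,"rz": 0,"dx": -0.015,"dy": 0,"dz": 0.001,"gripper": 0.06},
    {"rx": 0,"ry": 0,"rz": 0,"dx": -0.03,"dy": 0,"dz": 0.0024,"gripper": 0.06},
    {"rx": 0,"ry": 0,"rz": 0,"dx": -0.038,"dy": 0,"dz": 0.003,"gripper": 0.06},
    {"rx": 0,"ry": 0,"rz": 0,"dx": -0.038,"dy": 0,"dz": 0.003,"gripper": 0.06},
    {"rx": 0,"ry": 0,"rz": 0,"dx": -0.038,"dy": 0,"dz": 0.003,"gripper": 0.06},
    {"rx": 0,"ry": 0,"rz": 0,"dx": -0.038,"dy": 0,"dz": 0.003,"gripper": 0.06},
    {"rx": 0,"ry": 0,"rz": 0,"dx": -0.038,"dy": 0,"dz": 0.003,"gripper": 0.06},
    {"rx": 0,"ry": 0,"rz": 0,"dx": -0.038,"dy": 0,"dz": 0.003,"gripper": 0.06},
    {"rx": 0,"ry": 0,"rz": 0,"dx": -0.038,"dy": 0,"dz": 0.003,"gripper": 0.06},
    {"rx": 0,"ry": 0,"rz": 0,"dx": -0.038,"dy": 0,"dz": 0.003,"gripper": 0.06},
  ],
)

```text
time_s: 26.53
tool_pos: [0.5316, 0.0275, 0.1609]
ee_rot: [0.561, -0.431, 0.431, -0.56]
ft_force: [1.2, -0.0, -0.5]
grip_width: 0.0602
```

>>> carry_out(
  plan=[
    {"rx": 0,"ry": 0,"rz": 0,"dx": -0.038,"dy": 0,"dz": 0.003,"gripper": 0.06},
    {"rx": 0,"ry": 0,"rz": 0,"dx": -0.038,"dy": 0,"dz": 0.003,"gripper": 0.06},
    {"rx": 0,"ry": 0,"rz": 0,"dx": -0.038,"dy": 0,"dz": 0.003,"gripper": 0.06},
    {"rx": 0,"ry": 0,"rz": 0,"dx": -0.038,"dy": 0,"dz": 0.003,"gripper": 0.06},
    {"rx": 0,"ry": 0,"rz": 0,"dx": -0.038,"dy": 0,"dz": 0.003,"gripper": 0.06},
    {"rx": 0,"ry": 0,"rz": 0,"dx": -0.038,"dy": 0,"dz": 0.003,"gripper": 0.06},
    {"rx": 0,"ry": 0,"rz": 0,"dx": -0.038,"dy": 0,"dz": 0.003,"gripper": 0.06},
    {"rx": 0,"ry": 0,"rz": 0,"dx": -0.038,"dy": 0,"dz": 0.003,"gripper": 0.06},
    {"rx": 0,"ry": 0,"rz": 0,"dx": -0.03,"dy": 0,"dz": 0.003,"gripper": 0.06},
    {"rx": 0,"ry": 0,"rz": 0,"dx": -0.02,"dy": 0,"dz": 0.002,"gripper": 0.06},
  ],
)

```text
time_s: 27.37
tool_pos: [0.4675, 0.3786, 0.1607]
ee_rot: [0.562, -0.43, 0.429, -0.561]
ft_force: [0.3, -0.7, 0.5]
grip_width: 0.0599
```

```bash
python3 - <<'E'
from mv import *
show()
p,R,_=cur()
for z in(.12,):
    g,Rg=pan_tcp(.568,.4155,.062,z);print(np.round(g,4));need(g,Rg,p,R);p,R=g,Rg
E
```

```text
t 27.37 p [0.4675 0.3786 0.1607] q [-0.57  0.39 -0.27  1.83  0.13  0.94 -2.21] F [ 0.3 -0.7  0.5] M [0.   0.04 0.04] w 0.0599
[[0.261, -0.001, 0.965], [-0.965, 0.0, 0.261], [-0.001, -1.0, -0.001]]
[0.4632 0.409  0.12  ]
rotvec deg(tool) [ 0.08 11.56 -0.02]
shift mm in present axes [-30.5  40.7   3.8]  in goal axes [-30.6  40.7  -2.4]
```

>>> carry_out(
  plan=[
    {"rx": 0,"ry": 2.85,"rz": 0,"dx": -0.01,"dy": 0.005,"dz": -0.0006,"gripper": 0.06},
    {"rx": 0,"ry": 2.85,"rz": 0,"dx": -0.01,"dy": 0.008,"dz": -0.0006,"gripper": 0.06},
    {"rx": 0,"ry": 2.85,"rz": 0,"dx": -0.006,"dy": 0.01,"dz": -0.0006,"gripper": 0.06},
    {"rx": 0,"ry": 2.85,"rz": 0,"dx": -0.003,"dy": 0.01,"dz": -0.0006,"gripper": 0.06},
    {"rx": 0,"ry": 0,"rz": 0,"dx": -0.001,"dy": 0.007,"dz": 0,"gripper": 0.06},
    {"rx": 0,"ry": 0,"rz": 0,"dx": 0,"dy": 0,"dz": 0,"gripper": 0.06},
    {"rx": 0,"ry": 0,"rz": 0,"dx": 0,"dy": 0,"dz": 0,"gripper": 0.06},
    {"rx": 0,"ry": 0,"rz": 0,"dx": 0,"dy": 0,"dz": 0,"gripper": 0.06},
    {"rx": 0,"ry": 0,"rz": 0,"dx": 0,"dy": 0,"dz": 0,"gripper": 0.06},
    {"rx": 0,"ry": 0,"rz": 0,"dx": 0,"dy": 0,"dz": 0,"gripper": 0.06},
  ],
)

```text
time_s: 28.2
tool_pos: [0.4619, 0.4037, 0.122]
ee_rot: [-0.515, 0.484, -0.485, 0.515]
ft_force: [-0.1, 0.3, -0.6]
grip_width: 0.0601
```

```bash
python3 - <<'E'
from mv import *
show()
g,Rg=pan_tcp(.568,.4155,.062,.0125);need(g,Rg)
W=env.camera("wrist");im=W["image"][:,:,::-1].copy()
m=sil(W,panm(),[.568,.4155,.062],1)
k,_=cv2.findContours(m,cv2.RETR_EXTERNAL,cv2.CHAIN_APPROX_NONE);cv2.drawContours(im,k,-1,(0,255,0),1)
cv2.imwrite("pics/g1.png",im)
E
```

```text
t 28.2 p [0.4619 0.4037 0.122 ] q [-0.65  0.45 -0.23  1.83  0.13  0.87 -2.44] F [-0.1  0.3 -0.6] M [-0.07  0.02 -0.07] w 0.0601
[[0.061, 0.001, 0.998], [-0.998, 0.0, 0.061], [-0.0, -1.0, 0.001]]
rotvec deg(tool) [-0.04 -0.04 -0.01]
shift mm in present axes [ -5.2 109.5   1.5]  in goal axes [ -5.2 109.5   1.6]
```

View pics/g1.png

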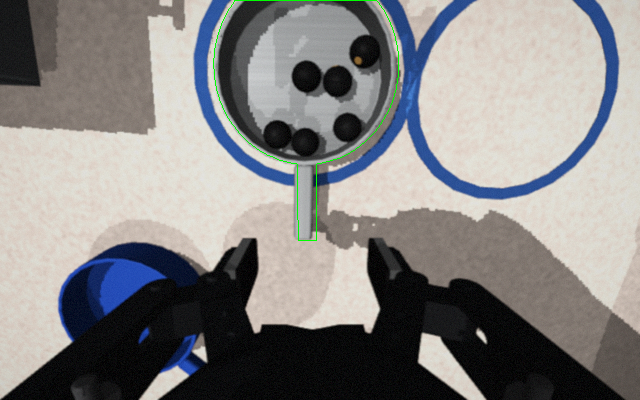

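>>> carry_out(
  plan=[
    {"rx": 0,"ry": 0,"rz": 0,"dx": -0.003,"dy": 0.008,"dz": 0.0016,"gripper": 0.06},
    {"rx": 0,"ry": 0,"rz": 0,"dx": -0.004,"dy": 0.012,"dz": 0,"gripper": 0.06},
    {"rx": 0,"ry": 0,"rz": 0,"dx": 0,"dy": 0.015,"dz": 0,"gripper": 0.06},
    {"rx": 0,"ry": 0,"rz": 0,"dx": 0,"dy": 0.015,"dz": 0,"gripper": 0.06},
    {"rx": 0,"ry": 0,"rz": 0,"dx": 0,"dy": 0.015,"dz": 0,"gripper": 0.06},
    {"rx": 0,"ry": 0,"rz": 0,"dx": 0,"dy": 0.015,"dz": 0,"gripper": 0.06},
    {"rx": 0,"ry": 0,"rz": 0,"dx": 0,"dy": 0.012,"dz": 0,"gripper": 0.06},
    {"rx": 0,"ry": 0,"rz": 0,"dx": 0,"dy": 0.009,"dz": 0,"gripper": 0.06},
    {"rx": 0,"ry": 0,"rz": 0,"dx": 0,"dy": 0.005,"dz": 0,"gripper": 0.06},
    {"rx": 0,"ry": 0,"rz": 0,"dx": 0,"dy": 0,"dz": 0,"gripper": 0.06},
  ],
)

```text
time_s: 29.08
tool_pos: [0.4623, 0.4106, 0.0142]
ee_rot: [0.516, -0.484, 0.484, -0.515]
ft_force: [-0.5, -0.2, 0.4]
grip_width: 0.06
```

```bash
python3 - <<'E'
from mv import *
show()
W=env.camera("wrist");im=W["image"][:,:,::-1].copy()
cv2.imwrite("pics/g2.png",im)
E
```

```text
t 29.08 p [0.4623 0.4106 0.0142] q [-0.68  0.6  -0.2   1.87  0.18  0.69 -2.49] F [-0.5 -0.2  0.4] M [-0.01  0.01 -0.02] w 0.06
[[0.061, -0.001, 0.998], [-0.998, -0.001, 0.061], [0.001, -1.0, -0.001]]
```

View pics/g2.png

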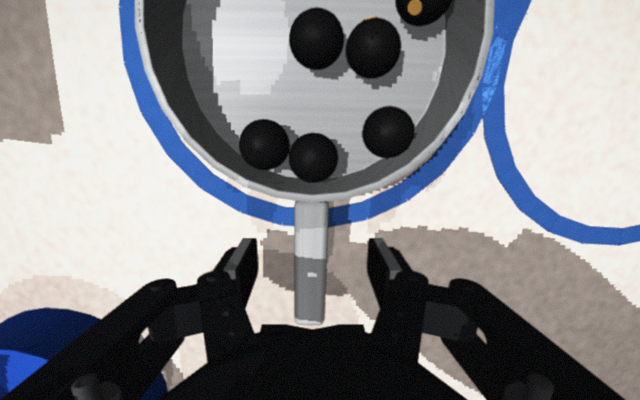

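>>> carry_out(
  plan=[
    {"rx": 0,"ry": 0,"rz": 0,"dx": 0,"dy": 0,"dz": 0,"gripper": 0.03},
    {"rx": 0,"ry": 0,"rz": 0,"dx": 0,"dy": 0,"dz": 0,"gripper": 0.022},
    {"rx": 0,"ry": 0,"rz": 0,"dx": 0,"dy": 0,"dz": 0,"gripper": 0.018},
    {"rx": 0,"ry": 0,"rz": 0,"dx": 0,"dy": 0,"dz": 0,"gripper": 0.016},
    {"rx": 0,"ry": 0,"rz": 0,"dx": 0,"dy": 0,"dz": 0,"gripper": 0},
    {"rx": 0,"ry": 0,"rz": 0,"dx": 0,"dy": 0,"dz": 0,"gripper": 0},
    {"rx": 0,"ry": 0,"rz": 0,"dx": 0,"dy": 0,"dz": 0,"gripper": 0},
    {"rx": 0,"ry": 0,"rz": 0,"dx": 0,"dy": 0,"dz": 0,"gripper": 0},
    {"rx": 0,"ry": 0,"rz": 0,"dx": 0,"dy": 0,"dz": 0,"gripper": 0},
    {"rx": 0,"ry": 0,"rz": 0,"dx": 0,"dy": 0,"dz": 0,"gripper": 0},
  ],
)

```text
time_s: 29.97
tool_pos: [0.4632, 0.4111, 0.0162]
ee_rot: [-0.515, 0.484, -0.485, 0.515]
ft_force: [-1.6, -0.3, 7.8]
grip_width: 0.0148
```

```bash
python3 - <<'E'
from mv import *
show()
p,R,_=cur()
print(np.round(1e3*R.inv().apply(np.array([.5688-.568,.2262-.4165,0])),1))
E
```

```text
t 29.97 p [0.4632 0.4111 0.0162] q [-0.68  0.6  -0.2   1.87  0.18  0.69 -2.49] F [-1.6 -0.3  7.8] M [-0.23  0.24 -0.17] w 0.0148
[[0.061, 0.001, 0.998], [-0.998, 0.0, 0.061], [-0.0, -1.0, 0.001]]
[ 1.90e+02 -1.00e-01 -1.08e+01]
```

>>> carry_out(
  plan=[
    {"rx": 0,"ry": 0,"rz": 0,"dx": 0,"dy": -0.0005,"dz": 0,"gripper": 0},
    {"rx": 0,"ry": 0,"rz": 0,"dx": 0,"dy": -0.0005,"dz": 0,"gripper": 0},
    {"rx": 0,"ry": 0,"rz": 0,"dx": 0.001,"dy": 0,"dz": 0,"gripper": 0},
    {"rx": 0,"ry": 0,"rz": 0,"dx": 0.003,"dy": 0,"dz": -0.0002,"gripper": 0},
    {"rx": 0,"ry": 0,"rz": 0,"dx": 0.005,"dy": 0,"dz": -0.0003,"gripper": 0},
    {"rx": 0,"ry": 0,"rz": 0,"dx": 0.006,"dy": 0,"dz": -0.0003,"gripper": 0},
    {"rx": 0,"ry": 0,"rz": 0,"dx": 0.006,"dy": 0,"dz": -0.0003,"gripper": 0},
    {"rx": 0,"ry": 0,"rz": 0,"dx": 0.005,"dy": 0,"dz": -0.0003,"gripper": 0},
    {"rx": 0,"ry": 0,"rz": 0,"dx": 0.003,"dy": 0,"dz": -0.0002,"gripper": 0},
    {"rx": 0,"ry": 0,"rz": 0,"dx": 0.001,"dy": 0,"dz": 0,"gripper": 0},
  ],
)

```text
time_s: 30.8
tool_pos: [0.4631, 0.3799, 0.0164]
ee_rot: [0.515, -0.484, 0.485, -0.515]
ft_force: [-0.4, 1.8, -3.2]
grip_width: 0.0153
```

```bash
python3 - <<'E'
from mv import *
show()
W=env.camera("wrist");cv2.imwrite("pics/g3.png",W["image"][:,:,::-1])
S=env.camera("scene");crop(S,(340,150,130,100),5,"g3s")
E
```

```text
t 30.8 p [0.4631 0.3799 0.0164] q [-0.64  0.58 -0.2   1.92  0.18  0.66 -2.46] F [-0.4  1.8 -3.2] M [0.51 0.09 0.43] w 0.0153
[[0.061, -0.0, 0.998], [-0.998, -0.001, 0.061], [0.001, -1.0, -0.0]]
```

View pics/g3.png

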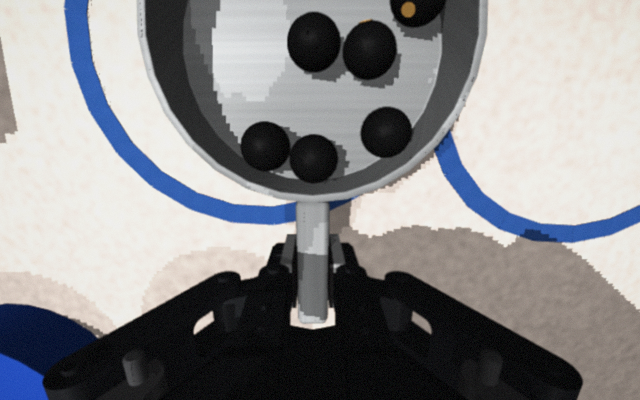

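View pics/g3s.png

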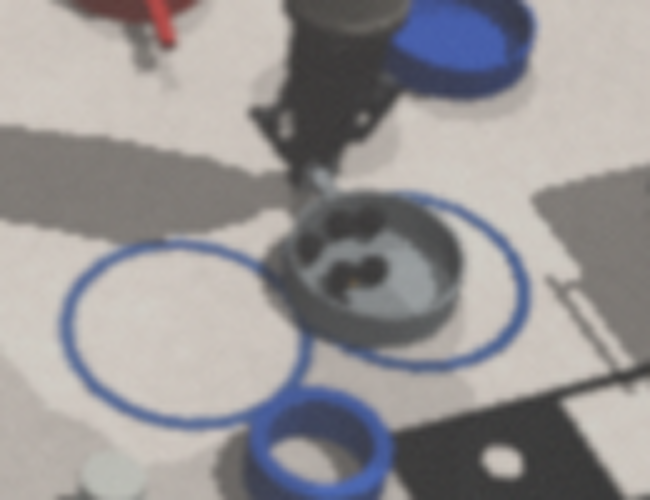

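>>> carry_out(
  plan=[
    {"rx": 0,"ry": 0,"rz": 0,"dx": 0,"dy": 0.0003,"dz": 0,"gripper": 0},
    {"rx": 0,"ry": 0,"rz": 0,"dx": 0,"dy": 0.0003,"dz": 0,"gripper": 0},
    {"rx": 0,"ry": 0,"rz": 0,"dx": 0,"dy": 0,"dz": 0,"gripper": 0},
    {"rx": 0,"ry": 0,"rz": 0,"dx": 0,"dy": 0,"dz": 0,"gripper": 0},
    {"rx": 0,"ry": 0,"rz": 0,"dx": 0.001,"dy": 0,"dz": 0,"gripper": 0},
    {"rx": 0,"ry": 0,"rz": 0,"dx": 0.002,"dy": 0,"dz": -0.0001,"gripper": 0},
    {"rx": 0,"ry": 0,"rz": 0,"dx": 0.002,"dy": 0,"dz": -0.0001,"gripper": 0},
    {"rx": 0,"ry": 0,"rz": 0,"dx": 0.002,"dy": 0,"dz": -0.0001,"gripper": 0},
    {"rx": 0,"ry": 0,"rz": 0,"dx": 0.001,"dy": 0,"dz": 0,"gripper": 0},
    {"rx": 0,"ry": 0,"rz": 0,"dx": 0,"dy": 0,"dz": 0,"gripper": 0},
  ],
)

```text
time_s: 31.73
tool_pos: [0.4635, 0.3733, 0.0163]
ee_rot: [-0.515, 0.484, -0.484, 0.516]
ft_force: [-0.5, 4.2, 5.1]
grip_width: 0.0147
```

```bash
python3 - <<'E'
from mv import *
show()
E
```

```text
t 31.73 p [0.4635 0.3733 0.0163] q [-0.63  0.57 -0.2   1.93  0.18  0.66 -2.45] F [-0.5  4.2  5.1] M [0.86 0.06 0.38] w 0.0147
[[0.062, 0.001, 0.998], [-0.998, 0.001, 0.062], [-0.001, -1.0, 0.001]]
```

>>> carry_out(
  plan=[
    {"rx": 0,"ry": 0,"rz": 0,"dx": 0.002,"dy": 0,"dz": -0.0001,"gripper": 0},
    {"rx": 0,"ry": 0,"rz": 0,"dx": 0.004,"dy": 0,"dz": -0.0003,"gripper": 0},
    {"rx": 0,"ry": 0,"rz": 0,"dx": 0.005,"dy": 0,"dz": -0.0003,"gripper": 0},
    {"rx": 0,"ry": 0,"rz": 0,"dx": 0.006,"dy": 0,"dz": -0.0004,"gripper": 0},
    {"rx": 0,"ry": 0,"rz": 0,"dx": 0.006,"dy": 0,"dz": -0.0004,"gripper": 0},
    {"rx": 0,"ry": 0,"rz": 0,"dx": 0.006,"dy": 0,"dz": -0.0004,"gripper": 0},
    {"rx": 0,"ry": 0,"rz": 0,"dx": 0.006,"dy": 0,"dz": -0.0004,"gripper": 0},
    {"rx": 0,"ry": 0,"rz": 0,"dx": 0.006,"dy": 0,"dz": -0.0004,"gripper": 0},
    {"rx": 0,"ry": 0,"rz": 0,"dx": 0.006,"dy": 0,"dz": -0.0004,"gripper": 0},
    {"rx": 0,"ry": 0,"rz": 0,"dx": 0.006,"dy": 0,"dz": -0.0004,"gripper": 0},
  ],
)

```text
time_s: 32.57
tool_pos: [0.4633, 0.3202, 0.0162]
ee_rot: [-0.515, 0.484, -0.484, 0.516]
ft_force: [0.2, 5.9, 4.0]
grip_width: 0.0148
```

```bash
python3 - <<'E'
from mv import *
show()
E
```

```text
t 32.57 p [0.4633 0.3202 0.0162] q [-0.56  0.54 -0.2   2.    0.18  0.62 -2.39] F [0.2 5.9 4. ] M [ 1.29 -0.03  0.39] w 0.0148
[[0.062, 0.001, 0.998], [-0.998, 0.001, 0.062], [-0.001, -1.0, 0.001]]
```

>>> carry_out(
  plan=[
    {"rx": 0,"ry": 0,"rz": 0,"dx": 0.006,"dy": 0,"dz": -0.0003,"gripper": 0},
    {"rx": 0,"ry": 0,"rz": 0,"dx": 0.006,"dy": 0,"dz": -0.0003,"gripper": 0},
    {"rx": 0,"ry": 0,"rz": 0,"dx": 0.006,"dy": 0.0001,"dz": -0.0003,"gripper": 0},
    {"rx": 0,"ry": 0,"rz": 0,"dx": 0.006,"dy": 0,"dz": -0.0004,"gripper": 0},
    {"rx": 0,"ry": 0,"rz": 0,"dx": 0.006,"dy": 0,"dz": -0.0004,"gripper": 0},
    {"rx": 0,"ry": 0,"rz": 0,"dx": 0.006,"dy": 0,"dz": -0.0004,"gripper": 0},
    {"rx": 0,"ry": 0,"rz": 0,"dx": 0.006,"dy": 0,"dz": -0.0004,"gripper": 0},
    {"rx": 0,"ry": 0,"rz": 0,"dx": 0.006,"dy": 0,"dz": -0.0004,"gripper": 0},
    {"rx": 0,"ry": 0,"rz": 0,"dx": 0.006,"dy": 0,"dz": -0.0004,"gripper": 0},
    {"rx": 0,"ry": 0,"rz": 0,"dx": 0.006,"dy": 0,"dz": -0.0004,"gripper": 0},
  ],
)

```text
time_s: 33.4
tool_pos: [0.4634, 0.2603, 0.0162]
ee_rot: [-0.515, 0.484, -0.484, 0.516]
ft_force: [-0.3, 6.4, 5.1]
grip_width: 0.015
```

```bash
python3 - <<'E'
from mv import *
show()
T=env.camera("top");S=env.camera("scene");crop(T,(170,120,140,110),5,"h1");crop(S,(330,150,140,100),5,"h1s")
E
```

```text
t 33.4 p [0.4634 0.2603 0.0162] q [-0.46  0.5  -0.21  2.07  0.18  0.58 -2.3 ] F [-0.3  6.4  5.1] M [ 1.4  -0.05  0.38] w 0.015
[[0.062, 0.001, 0.998], [-0.998, 0.001, 0.062], [-0.001, -1.0, 0.001]]
```

View pics/h1.png

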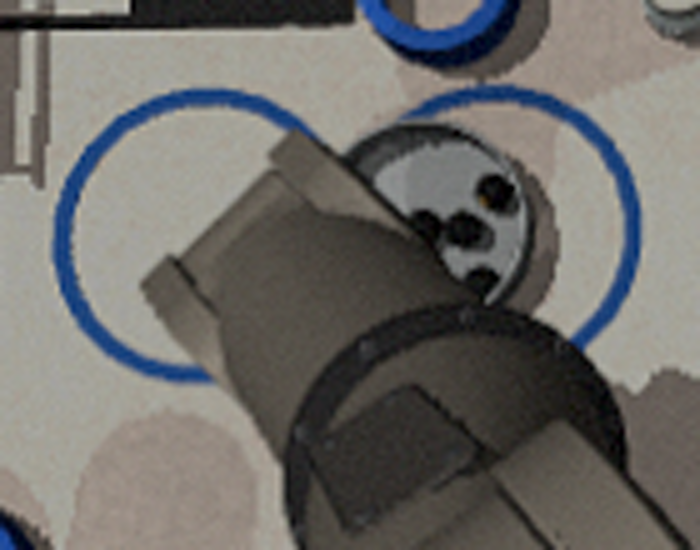

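View pics/h1s.png

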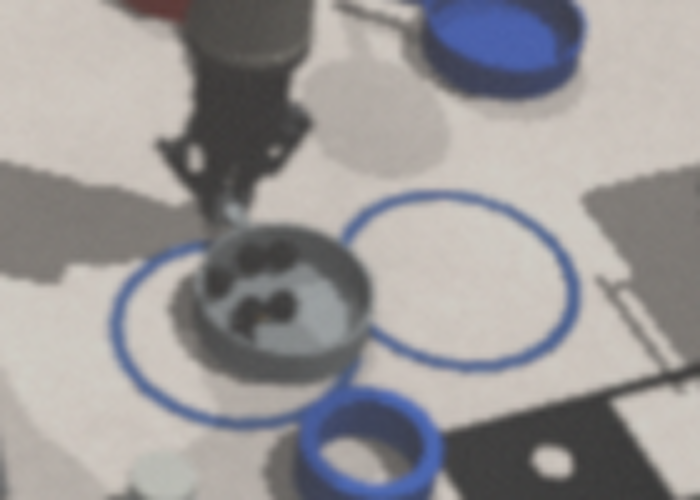

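>>> carry_out(
  plan=[
    {"rx": 0,"ry": 0,"rz": 0,"dx": 0.006,"dy": 0,"dz": -0.0004,"gripper": 0},
    {"rx": 0,"ry": 0,"rz": 0,"dx": 0.006,"dy": 0,"dz": -0.0004,"gripper": 0},
    {"rx": 0,"ry": 0,"rz": 0,"dx": 0.006,"dy": 0,"dz": -0.0004,"gripper": 0},
    {"rx": 0,"ry": 0,"rz": 0,"dx": 0.006,"dy": 0,"dz": -0.0004,"gripper": 0},
    {"rx": 0,"ry": 0,"rz": 0,"dx": 0.005,"dy": 0,"dz": -0.0003,"gripper": 0},
    {"rx": 0,"ry": 0,"rz": 0,"dx": 0.003,"dy": 0,"dz": -0.0002,"gripper": 0},
    {"rx": 0,"ry": 0,"rz": 0,"dx": 0.002,"dy": 0,"dz": -0.0001,"gripper": 0},
    {"rx": 0,"ry": 0,"rz": 0,"dx": 0.001,"dy": 0,"dz": 0,"gripper": 0},
    {"rx": 0,"ry": 0,"rz": 0,"dx": 0,"dy": 0,"dz": 0,"gripper": 0},
    {"rx": 0,"ry": 0,"rz": 0,"dx": 0,"dy": 0,"dz": 0,"gripper": 0},
  ],
)

```text
time_s: 34.33
tool_pos: [0.4634, 0.225, 0.0162]
ee_rot: [-0.515, 0.484, -0.485, 0.515]
ft_force: [0.1, 4.1, 7.0]
grip_width: 0.0148
```

```bash
python3 - <<'E'
from mv import *
show()
S=env.camera("scene")
im=cv2.resize(S["image"][:,:,::-1],None,fx=5,fy=5,interpolation=cv2.INTER_CUBIC)
p,R,_=cur();px,py=p[0]+.105*np.cos(.062),p[1]+.105*np.sin(.062);print(px,py)
k,_=cv2.findContours(sil(S,panm(),[px,py,.062],5),cv2.RETR_EXTERNAL,cv2.CHAIN_APPROX_NONE);cv2.drawContours(im,k,-1,(0,255,0),1)
for r in(.087,.099):
    u=(proj(S,np.c_[.5688+r*np.cos(th),.2262+r*np.sin(th),0*th])+.5)*5-.5;cv2.polylines(im,[np.round(u).astype(np.int32)],True,(0,0,255),1)
cv2.imwrite("pics/i1.png",im[800:1250,1650:2300])
E
```

```text
t 34.33 p [0.4634 0.225  0.0162] q [-0.41  0.48 -0.21  2.11  0.18  0.57 -2.25] F [0.1 4.1 7. ] M [ 0.97 -0.07  0.37] w 0.0148
[[0.061, 0.001, 0.998], [-0.998, 0.001, 0.061], [-0.0, -1.0, 0.001]]
0.5681811966864814 0.23145289034419908
```

View pics/i1.png

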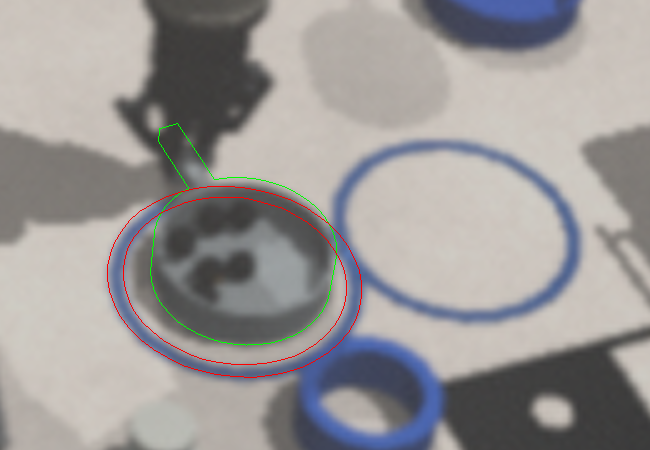

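>>> carry_out(
  plan=[
    {"rx": 0,"ry": 0,"rz": 0,"dx": 0.002,"dy": 0,"dz": 0,"gripper": 0},
    {"rx": 0,"ry": 0,"rz": 0,"dx": 0.002,"dy": 0,"dz": 0,"gripper": 0},
    {"rx": 0,"ry": 0,"rz": 0,"dx": 0.001,"dy": 0,"dz": 0,"gripper": 0},
    {"rx": 0,"ry": 0,"rz": 0,"dx": 0,"dy": 0,"dz": 0,"gripper": 0},
    {"rx": 0,"ry": 0,"rz": 0,"dx": 0,"dy": 0,"dz": 0,"gripper": 0},
    {"rx": 0,"ry": 0,"rz": 0,"dx": 0,"dy": 0,"dz": 0,"gripper": 0},
    {"rx": 0,"ry": 0,"rz": 0,"dx": 0,"dy": 0,"dz": 0,"gripper": 0},
    {"rx": 0,"ry": 0,"rz": 0,"dx": 0,"dy": 0,"dz": 0,"gripper": 0},
    {"rx": 0,"ry": 0,"rz": 0,"dx": 0,"dy": 0,"dz": 0,"gripper": 0},
    {"rx": 0,"ry": 0,"rz": 0,"dx": 0,"dy": 0,"dz": 0,"gripper": 0},
  ],
)

```text
time_s: 35.22
tool_pos: [0.4637, 0.2201, 0.0162]
ee_rot: [-0.515, 0.484, -0.484, 0.516]
ft_force: [0.0, 5.4, 7.1]
grip_width: 0.0149
```

>>> carry_out(
  plan=[
    {"rx": 0,"ry": 0,"rz": 0,"dx": 0,"dy": 0,"dz": 0,"gripper": 0.025},
    {"rx": 0,"ry": 0,"rz": 0,"dx": 0,"dy": 0,"dz": 0,"gripper": 0.035},
    {"rx": 0,"ry": 0,"rz": 0,"dx": 0,"dy": 0,"dz": 0,"gripper": 0.05},
    {"rx": 0,"ry": 0,"rz": 0,"dx": 0,"dy": 0,"dz": 0,"gripper": 0.06},
    {"rx": 0,"ry": 0,"rz": 0,"dx": 0,"dy": 0,"dz": 0,"gripper": 0.06},
    {"rx": 0,"ry": 0,"rz": 0,"dx": 0,"dy": 0,"dz": 0,"gripper": 0.06},
    {"rx": 0,"ry": 0,"rz": 0,"dx": 0,"dy": 0,"dz": 0,"gripper": 0.06},
    {"rx": 0,"ry": 0,"rz": 0,"dx": 0,"dy": -0.003,"dz": 0,"gripper": 0.06},
    {"rx": 0,"ry": 0,"rz": 0,"dx": 0,"dy": -0.006,"dz": 0,"gripper": 0.06},
    {"rx": 0,"ry": 0,"rz": 0,"dx": 0,"dy": -0.01,"dz": 0,"gripper": 0.06},
  ],
)

```text
time_s: 36.05
tool_pos: [0.4628, 0.2194, 0.0349]
ee_rot: [0.516, -0.484, 0.484, -0.515]
ft_force: [0.1, 0.3, -0.0]
grip_width: 0.06
```

>>> carry_out(
  plan=[
    {"rx": 0,"ry": 0,"rz": 0,"dx": 0,"dy": -0.015,"dz": 0,"gripper": 0.06},
    {"rx": 0,"ry": 0,"rz": 0,"dx": 0,"dy": -0.02,"dz": 0,"gripper": 0.06},
    {"rx": 0,"ry": 0,"rz": 0,"dx": 0,"dy": -0.02,"dz": 0,"gripper": 0.06},
    {"rx": 0,"ry": 0,"rz": 0,"dx": 0,"dy": -0.02,"dz": 0,"gripper": 0.06},
    {"rx": 0,"ry": 0,"rz": 0,"dx": 0,"dy": -0.02,"dz": 0,"gripper": 0.06},
    {"rx": 0,"ry": 0,"rz": 0,"dx": 0.01,"dy": -0.02,"dz": 0,"gripper": 0.06},
    {"rx": 0,"ry": 0,"rz": 0,"dx": 0.02,"dy": -0.02,"dz": 0,"gripper": 0.06},
    {"rx": 0,"ry": 0,"rz": 0,"dx": 0.03,"dy": -0.01,"dz": 0,"gripper": 0.06},
    {"rx": 0,"ry": 0,"rz": 0,"dx": 0.03,"dy": -0.01,"dz": 0,"gripper": 0.06},
    {"rx": 0,"ry": 0,"rz": 0,"dx": 0.03,"dy": 0,"dz": 0,"gripper": 0.06},
  ],
)

```text
time_s: 36.88
tool_pos: [0.4712, 0.099, 0.1928]
ee_rot: [-0.514, 0.484, -0.485, 0.516]
ft_force: [1.2, 1.2, 0.1]
grip_width: 0.06
```

>>> carry_out(
  plan=[
    {"rx": 0,"ry": 0,"rz": 0,"dx": 0.035,"dy": 0,"dz": 0,"gripper": 0.06},
    {"rx": 0,"ry": 0,"rz": 0,"dx": 0.035,"dy": 0,"dz": 0,"gripper": 0.06},
    {"rx": 0,"ry": 0,"rz": 0,"dx": 0.035,"dy": 0,"dz": 0,"gripper": 0.06},
    {"rx": 0,"ry": 0,"rz": 0,"dx": 0.035,"dy": 0,"dz": 0,"gripper": 0.06},
    {"rx": 0,"ry": 0,"rz": 0,"dx": 0.03,"dy": 0,"dz": 0,"gripper": 0.06},
    {"rx": 0,"ry": 0,"rz": 0,"dx": 0.02,"dy": 0,"dz": 0,"gripper": 0.06},
    {"rx": 0,"ry": 0,"rz": 0,"dx": 0.01,"dy": 0,"dz": 0,"gripper": 0.06},
    {"rx": 0,"ry": 0,"rz": 0,"dx": 0,"dy": 0,"dz": 0,"gripper": 0.06},
    {"rx": 0,"ry": 0,"rz": 0,"dx": 0,"dy": 0,"dz": 0,"gripper": 0.06},
    {"rx": 0,"ry": 0,"rz": 0,"dx": 0,"dy": 0,"dz": 0,"gripper": 0.06},
  ],
)

```text
time_s: 37.72
tool_pos: [0.4829, -0.0985, 0.1902]
ee_rot: [-0.515, 0.484, -0.484, 0.516]
ft_force: [-0.1, -0.5, 0.7]
grip_width: 0.0599
```

```bash
python3 - <<'E'
from mv import *
show()
T=env.camera("top");S=env.camera("scene")
mk=pick(T,"pan",(268,175))
x,f=fit([(T,mk)],panm(),[.568,.226,.06]);print("pan",np.round(x,4),round(f,3),"off mm",np.round(1e3*np.hypot(x[0]-.5688,x[1]-.2262),1))
cv2.imwrite("pics/j1.png",T["image"][:,:,::-1]);crop(T,(170,120,140,110),5,"j1c");crop(S,(200,150,280,110),2.8,"j1s")
E
```

```text
t 37.72 p [ 0.4829 -0.0985  0.1902] q [ 0.1   0.18 -0.04  2.05  0.01  0.92 -1.45] F [-0.1 -0.5  0.7] M [ 0.06 -0.01 -0.01] w 0.0599
[[0.063, 0.0, 0.998], [-0.998, 0.0, 0.063], [-0.0, -1.0, 0.0]]
pan [0.5662 0.2267 0.0737] 0.138 off mm 2.6
```

View pics/j1.png

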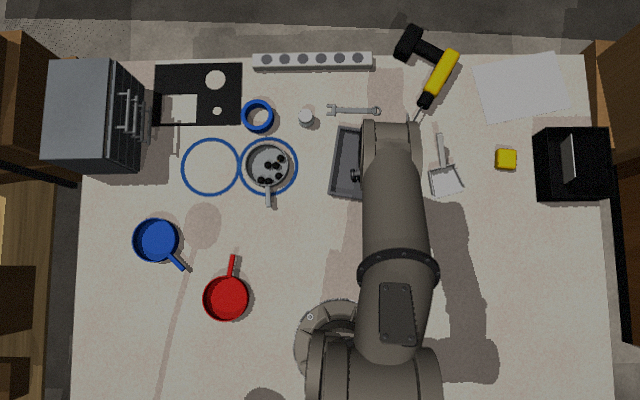

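View pics/j1c.png

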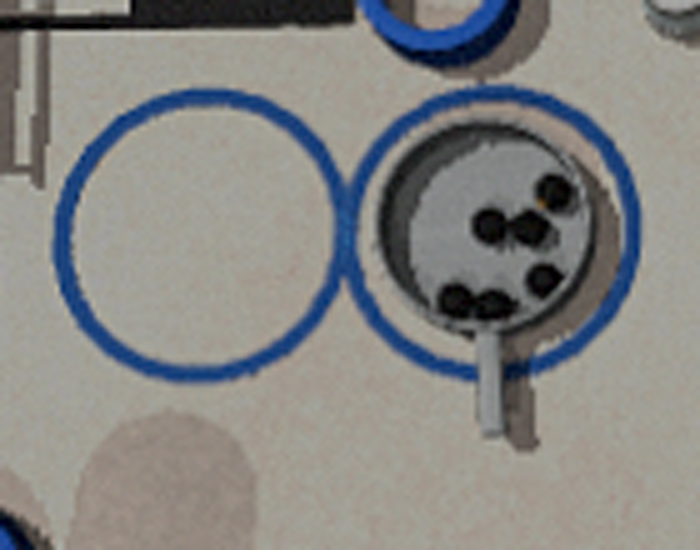

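View pics/j1s.png

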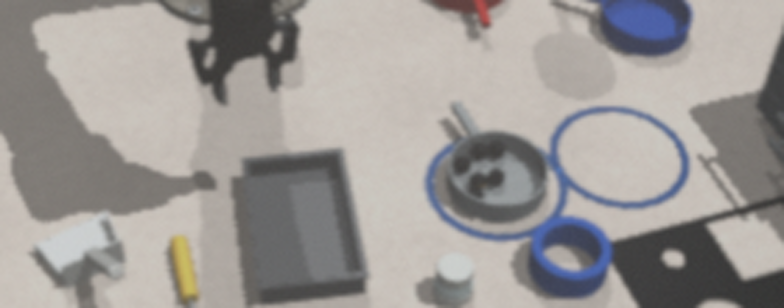

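The pictures show the pan inside the goal ring with all six knobs in it, the bin empty, the scoop upright, and the gripper clear of everything. I'm handing in.

```bash
python3 -c "
from station import env
print(env.job_done())"
```

```text
the job is handed in; nothing more can be done
None
```

The job is handed in, at about 38 s of the 72 s allowed. No verdict is reported, so this rests on my own last checks.

**What I did:**
- I scooped all six knobs out of the grey bin in one pass and tipped them into the steel pan.
- I set the scoop back upright where it had stood.
- I then gripped the pan by its handle and slid it along the bench into the empty ring.

**Last checks:**
- **Pan:** the top picture puts its centre about 3 mm from the ring's centre, and 17 mm is allowed.
- **Knobs:** all six are in the pan and the bin is empty.
- **Scoop:** the wrist picture showed it flat on its blade and matching its expected outline.
- **Other things:** the bystanders look unmoved in the pictures. I did not measure them.

**Not clean:**
- **Possible lift of the pan:** early in the slide I raised the handle 1 mm to ease the pressure, and the wrist then read about 3 N of upward pull. I estimate 2.4 N is enough to tip the near edge. The measured height changed only 0.2 mm and the knobs did not move, so I don't think the pan left the bench, but I can't rule out a slight lift of that edge. I pressed down again straight away, and every later reading in the slide was 4–7 N downward.
- **Refused moves:** my first two move calls were refused for missing values, before the arm had moved.

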